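# Put the spare-lamp cartons into their rows and scan the two row labels

## Task

Stock-take in the storeroom: sort the plain cartons lying about by length, setting each long one on a dark-floored place of the long row's board and each short one on one of the short row's board, flat, tape up, squarely on its place (any order, any places, spare places stay empty). When all are in, take the hand scanner from its mat and book the rows: hold its beam steadily on the middle of the long row's bar code label for about two seconds, roughly 9 cm away and facing the label squarely, then do the same at the short row's label. Lay the scanner back flat, centred and lengthwise on its mat, put right any carton that has been knocked off its place, and leave everything else on the bench alone.

Things in the scene. Friction and masses are not known exactly. Their poses are not given: they have to be found in the camera images.
- long0: a long carton: a plain closed cardboard box, 120 mm long (its x axis), 48 mm wide (y), 30 mm high (z), with a strip of pale paper tape along the middle of its top; starts flat with the tape up; about 0.1 kg; origin at the centre of its underside. May be absent.
- long1: a long carton: a plain closed cardboard box, 120 mm long (its x axis), 48 mm wide (y), 30 mm high (z), with a strip of pale paper tape along the middle of its top; starts flat with the tape up; about 0.1 kg; origin at the centre of its underside. May be absent.
- long2: a long carton: a plain closed cardboard box, 120 mm long (its x axis), 48 mm wide (y), 30 mm high (z), with a strip of pale paper tape along the middle of its top; starts flat with the tape up; about 0.1 kg; origin at the centre of its underside. May be absent.
- short0: a short carton: a plain closed cardboard box, 80 mm long (its x axis), 48 mm wide (y), 30 mm high (z), with a strip of pale paper tape along the middle of its top; starts flat with the tape up; about 0.1 kg; origin at the centre of its underside. May be absent.
- short1: a short carton: a plain closed cardboard box, 80 mm long (its x axis), 48 mm wide (y), 30 mm high (z), with a strip of pale paper tape along the middle of its top; starts flat with the tape up; about 0.1 kg; origin at the centre of its underside. May be absent.
- short2: a short carton: a plain closed cardboard box, 80 mm long (its x axis), 48 mm wide (y), 30 mm high (z), with a strip of pale paper tape along the middle of its top; starts flat with the tape up; about 0.1 kg; origin at the centre of its underside. May be absent.
- long_row: fixed plywood board for the long cartons, 280 (x, along the row) x 146 (y) x 10 mm, origin under its centre; 3 shallow pockets with dark floors at x = -95, 0, +95 mm, y = 0, each 62 (x) x 134 mm (y), 5 mm deep, floor 5 mm above the table: cartons lie side by side, length across the board. Pocket edges stand 5 mm high about 7 mm from a carton, so keep fingertips 7 mm above the pocket floor.
- long_label_face (a point): centre of the bar code label (66 x 40 mm, white with black bars) of the long row, on a small fixed stand about 62 mm high beyond the far end of that board; the label faces back to the robot side and 45 degrees upward; the z axis of this frame points out of the label, y is level along its long side. The stand is turned left or right by up to about 25 degrees.
- short_row: fixed plywood board for the short cartons, 280 (x, along the row) x 106 (y) x 10 mm, origin under its centre; 3 shallow pockets with dark floors at x = -95, 0, +95 mm, y = 0, each 62 (x) x 94 mm (y), 5 mm deep, floor 5 mm above the table: cartons lie side by side, length across the board. Pocket edges stand 5 mm high about 7 mm from a carton, so keep fingertips 7 mm above the pocket floor.
- short_label_face (a point): centre of the bar code label (66 x 40 mm, white with black bars) of the short row, on a small fixed stand about 62 mm high beyond the far end of that board; the label faces back to the robot side and 45 degrees upward; the z axis of this frame points out of the label, y is level along its long side. The stand is turned left or right by up to about 25 degrees.
- scanner: the hand scanner: a black brick 150 mm long (x from -80 to +70 mm), 54 mm wide (y), 30 mm high (z), 0.28 kg, with a screen and keys on top and a grey slanted nose at its front (+x) end; lies flat on its mat, nose away from the robot; origin at the underside, about under its balance point; can be gripped across its width.
- scanner_window (a point): the scanning window at the nose of the scanner, 80 mm ahead of the origin and 12 mm above the underside; the x axis of this frame is the beam: with the scanner level it points forward and 45 degrees down. It reads whenever the beam rests on a label; there is no trigger.
- mat: the fixed dark rubber mat of the scanner, 190 mm (x) x 84 mm (y) x 5 mm thick, origin under its centre; the scanner lies on it lengthwise, centred
- tape: a grey roll of parcel tape lying flat, 100 mm across, 45 mm high; a bystander, to be left alone; origin on its underside
- padlock: a brass padlock lying flat, body 50 x 45 x 22 mm; a bystander, to be left alone; origin on its underside
- tin: a plain steel can, 100 mm across, 110 mm high; a bystander, to be left alone; origin on its underside
- driver: a screwdriver lying flat; a bystander, to be left alone; origin near the middle of its length
- mug: a white mug, 84 mm across, 90 mm high; a bystander, to be left alone; origin on its underside
- brush: a brush lying flat; a bystander, to be left alone; origin near the middle of its length
- polish: a flat dark tin, 80 mm across, 28 mm high; a bystander, to be left alone; origin on its underside
Things that resemble listed ones, but are neither listed nor needed, are in the scene too. There is more than one size of the scanner; the job needs the smaller.

How it is judged (in metres and radians):
On the way, in this order (a step that is already met when the one before it is completed fails the run):
1. every carton lies at rest, flat and square on a place of the row for its length ((x of long0 in the frame of long_row between -0.107 and -0.083 m or x of long0 in the frame of long_row between -0.012 and 0.012 m or x of long0 in the frame of long_row between 0.083 and 0.107 m) and y of long0 in the frame of long_row between -0.012 and 0.012 m and angle between the x axis of each of long0, long1, long2 and the y axis of long_row, either way round below 0.15 rad and angle between each of long0, long1, long2, short0, short1, short2's own z axis and vertical below 0.1 rad and height (world z) of long0 between -0.002 and 0.011 m and linear speed of each of long0, long1, long2, short0, short1, short2 below 0.02 m/s and (x of long1 in the frame of long_row between -0.107 and -0.083 m or x of long1 in the frame of long_row between -0.012 and 0.012 m or x of long1 in the frame of long_row between 0.083 and 0.107 m) and y of long1 in the frame of long_row between -0.012 and 0.012 m and height (world z) of long1 between -0.002 and 0.011 m and (x of long2 in the frame of long_row between -0.107 and -0.083 m or x of long2 in the frame of long_row between -0.012 and 0.012 m or x of long2 in the frame of long_row between 0.083 and 0.107 m) and y of long2 in the frame of long_row between -0.012 and 0.012 m and height (world z) of long2 between -0.002 and 0.011 m and (x of short0 in the frame of short_row between -0.107 and -0.083 m or x of short0 in the frame of short_row between -0.012 and 0.012 m or x of short0 in the frame of short_row between 0.083 and 0.107 m) and y of short0 in the frame of short_row between -0.012 and 0.012 m and angle between the x axis of each of short0, short1, short2 and the y axis of short_row, either way round below 0.15 rad and height (world z) of short0 between -0.002 and 0.011 m and (x of short1 in the frame of short_row between -0.107 and -0.083 m or x of short1 in the frame of short_row between -0.012 and 0.012 m or x of short1 in the frame of short_row between 0.083 and 0.107 m) and y of short1 in the frame of short_row between -0.012 and 0.012 m and height (world z) of short1 between -0.002 and 0.011 m and (x of short2 in the frame of short_row between -0.107 and -0.083 m or x of short2 in the frame of short_row between -0.012 and 0.012 m or x of short2 in the frame of short_row between 0.083 and 0.107 m) and y of short2 in the frame of short_row between -0.012 and 0.012 m and height (world z) of short2 between -0.002 and 0.011 m), for 0.2 s.
2. the scanner is held still for 1 s with the long row label's centre within 16 mm of the beam, 50 to 130 mm ahead of the window, the beam within 0.45 rad of the label's normal (x of long_label_face in the frame of scanner_window between 0.05 and 0.13 m and y of long_label_face in the frame of scanner_window between -0.016 and 0.016 m and z of long_label_face in the frame of scanner_window between -0.016 and 0.016 m and angle between the x axis of scanner_window and the z axis of long_label_face, either way round below 0.45 rad and z of scanner_window in the frame of long_label_face above 0.03 m and linear speed of scanner below 0.02 m/s and angular speed of scanner below 0.15 rad/s), for 1 s.
3. the scanner is held still for 1 s with the short row label's centre within 16 mm of the beam, 50 to 130 mm ahead of the window, the beam within 0.45 rad of the label's normal (x of short_label_face in the frame of scanner_window between 0.05 and 0.13 m and y of short_label_face in the frame of scanner_window between -0.016 and 0.016 m and z of short_label_face in the frame of scanner_window between -0.016 and 0.016 m and angle between the x axis of scanner_window and the z axis of short_label_face, either way round below 0.45 rad and z of scanner_window in the frame of short_label_face above 0.03 m and linear speed of scanner below 0.02 m/s and angular speed of scanner below 0.15 rad/s), for 1 s.
At the end, for the whole second after the job is handed in: Every carton lies flat, tape up and at rest on a place of its own row (centre within 12 mm each way, within 0.15 rad of square); the scanner lies flat and at rest on its mat (centre within 20 mm, within 0.2 rad of lengthwise) (all of step 1 and horizontal distance between scanner and mat below 0.02 m and angle between the x axis of scanner and the x axis of mat, either way round below 0.2 rad and height (world z) of scanner below 0.012 m and angle between scanner's own z axis and vertical below 0.1 rad and linear speed of scanner below 0.02 m/s); the robot touches nothing.
It fails at once if one of the other things on the bench is moved by more than 4 cm (distance of any of tape, padlock, tin, driver, mug, brush, polish from where it was at the start of the episode above 0.04 m).
Of long0, long1, long2 only 2 to 3 are there at a start; the rules pass over those that are not, and their reading is None.
Of short0, short1, short2 only 2 to 3 are there at a start; the rules pass over those that are not, and their reading is None.
At some moment in a run one of long0, long1, long2, short0, short1, short2 may be knocked a few centimetres aside while the robot is not near it.
It also fails if it takes over 210 s, if anything falls off the work surface, if the arm or the gripper's body presses on something with over 40 N, if the wrist force passes 120 N, or if a joint passes its speed limit or range.

## Robot

A 6-joint arm with a two-finger parallel gripper is mounted at the origin on the work surface. World frame = base frame: x ahead of the robot, y to its left, z up, the work surface at z = 0. Lengths are in mm, angles in rad, forces in N, time in s.
With the tool pointing down it reaches from about 300 to 875 mm from the base axis. Payload 6.4 kg.
Tool frame: the origin (TCP) lies midway between the tips of the shut fingers; the grasp point (between the pads) lies env.grip_depth behind it (env.grip_depth is the distance from the TCP to the grasp point, in mm); z points along the fingers, y is the line along which they close (so a half turn about z gives the same grasp; the last joint's range is limited). The gripper opens to 85 mm and grips with 20 to 120 N. Pads are 22 mm wide; open, the fingers measure 114 mm over their backs; the gripper's body (76 mm by 85 mm) begins 54 mm behind the grasp point. The pads swing forward as they close: fully open they stand 13 mm farther back than shut.
Start: joints at [0.994, 0.181, 1.607, -0, 1.354, -0.206], TCP at [208.347, 535.941, 231.288] pointing down, gripper open.
Joint ranges: [-2.99, 2.99], [-0.89, 2.07], [0.3, 2.58], [-1.14, 4.28], [0, 2.63], [-3.12, 3.12]. Speed limits (rad/s): [2.57, 2.57, 3.01, 3.14, 3.14, 3.14].

## Interface

Orientations are given as a unit quaternion [x, y, z, w].
In Python, from rig import env gives the robot as it stands.
- The arm moves only by the shell command python3 -m jog 'ROWS' [FORCE]. ROWS is JSON, a list of rows, each a list of 3 entries, a list of its own where there are three numbers: the shift along the tool's x, y, z in mm, then the turn, a rotation vector about the tool's x, y, z in rad, then the opening, from -1 (shut) to 1 (fully open). In form: [[[x, y, z], [wx, wy, wz], fingers], ...]. A call has 1 to 10 rows; each row is the pose to reach, as a shift and turn from the pose commanded when the call began, along the tool's axes at that moment; what a row does not reach only later rows make up. A row lasts 1/12 s, in which the tool goes at most 41.7 mm and 7.16 degrees, less where a joint would pass 70% of its speed; a pose out of reach is approached as far as the arm can. A call with a gripper value outside its range is refused whole. The fingers move at their own pace and stop on an object; FORCE is the grip in N (left out, the last holds). Time passes only in rows, so rows that repeat a pose let the fingers close. It gives the time, the measured TCP pose, the force, the opening and the grip force at its end, in the units of the state.
- env.observe(): the state, without advancing time (a new reading comes with each control period).
- env.camera(name): name is "scene" or "side" or "wrist"; returns a dict with "image" (400x640x3 uint8, red, green, blue), "fx", "fy", "cx", "cy" (pixels), "dist_coeffs" ([k1, k2, p1, p2, k3] as OpenCV has them; the pictures are not rectified), "rvec" (rotation vector, rad) and "tvec" (3), from world to camera coordinates, as OpenCV has them; the wrist camera has in their place "T_tool_cam" (4x4, takes a point from camera to tool coordinates, whose origin is the TCP and whose axes are the flange's). Camera axes: x right, y down, z forward; pixel columns grow to the right and rows downward; lengths in mm; the calibration is good to about 2 mm. A picture is of the moment at which its call begins: read the wrist's pose just before it. There is no depth.
- env.sign_off(): hands the job in; it is judged then, once.
Trained networks look in a picture, given as the dict that the camera call returned (one of the last four; its "shot" number tells which), for a name from the list of things; names that differ only in an ending like _2 or _b are one class to them, and where a whole thing is asked for, a point or a joint stands for the part that bears it (a point fixed in the world has none). Each returns a list of dicts, best first, with "confidence" (0 to 1); they miss things now and then, are a little off and sometimes report something else, mostly with a low value. They report only what shows in the picture. A call takes as long as a camera call. They do not tell look-alikes from the thing itself.
- env.search_frame(picture, label): "rect" ([left, top, right, bottom] in pixels, round what is visible of it).
The state is a dict: "time_s": time; "joints": joint angles; "qvel": joint speeds; "joint_torque": joint torques, N m; "ee_pos": TCP position; "ee_rot": TCP orientation; "ft_force": force on the tool from outside, world axes, zero at the start; "moment": the same for the moment, N m; "grip_width": finger opening in mm; "grip_force": force on a finger pad.
Only numpy, scipy, OpenCV 4.12 (cv2) and the standard library are available. Lean on these libraries where they do the work, as an engineer would, in place of code of your own. Each camera call takes 0.05 s, during which the arm holds its last target. There are 200 camera calls.

## Working session

There is one attempt and no reset: what is moved stays moved. The work goes in short steps, Python scripts to look and compute and a shell command to move; the robot and the scene stay as the last step left them, time stands still between calls to the robot, and variables do not carry over. Pictures are saved under pics/ and viewed, at most 14 in all, crops included, and the job is handed in when it is done.

```bash
ls; mkdir -p pics; python3 - <<'E'
from rig import env
import cv2
o=env.observe(); print(o['time_s'],o['ee_pos'],o['ee_rot'],o['grip_width'],env.grip_depth)
for n in ['scene','side','wrist']:
    c=env.camera(n); cv2.imwrite(f'pics/{n}0.png',c['image'][:,:,::-1])
    print(n,c['fx'],c['cx'],c['cy'],c['dist_coeffs'],c.get('rvec'),c.get('tvec'),c.get('T_tool_cam'))
E
```

```text
pics
0.0 [208.05483172 535.43862167 230.36782162] [ 1.84347039e-01  9.82860815e-01 -8.26047737e-04 -3.23691460e-04] 85.37185650630452 18.700000000000003
scene 512.2662110421273 316.0872662928911 195.3087952222803 [-0.07017937  0.          0.          0.          0.        ] [ 1.11874125  2.50322726 -0.84884761] [ 357.0010967  -270.5459384  1883.37128704] None
side 434.43227627132825 313.10107956072255 201.03117005459967 [-0.07957245  0.          0.          0.          0.        ] [ 2.24033427 -0.30246813  0.13172815] [-478.91071764  131.26532651 1442.11043692] None
wrist 286.7571194862387 324.15134842950954 198.70101687706136 [-0.02814876  0.          0.          0.          0.        ] None None [[-1.04413327e-03 -9.64204484e-01 -2.65157731e-01  6.73720409e+01]
 [ 9.99999115e-01 -1.22534942e-03  5.18012653e-04 -2.94554734e-01]
 [-8.24380994e-04 -2.65156956e-01  9.64204910e-01 -1.42309642e+02]
 [ 0.00000000e+00  0.00000000e+00  0.00000000e+00  1.00000000e+00]]
```

View pics/scene0.png

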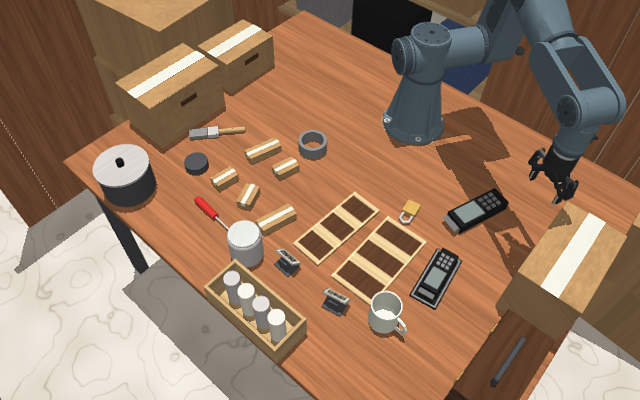

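View pics/side0.png

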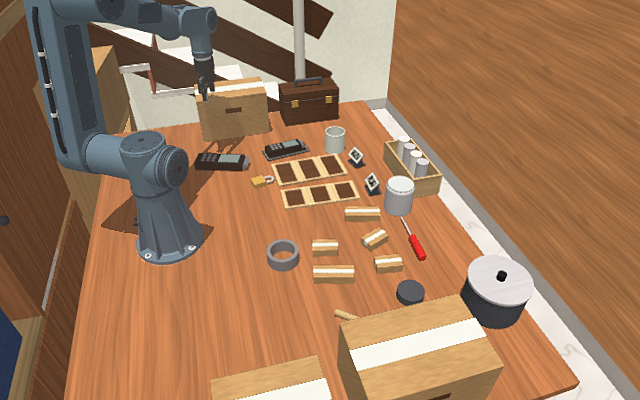

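Scene view: five cartons, long at (264,150) and (275,219), short at (225,178), (287,167) and (248,195). The short-row board is at (337,228) and the long-row board at (380,260). The labels are at (287,262) and (336,300). The smaller scanner is on its mat at (436,278), with the bigger look-alike at (476,212).

```bash
cat > h.py <<'E'
import numpy as np, cv2
from scipy.spatial.transform import Rotation as R
def obs():
    from rig import env
    return env.observe()
def pose(o):
    T=np.eye(4); T[:3,:3]=R.from_quat(o['ee_rot']).as_matrix(); T[:3,3]=o['ee_pos']; return T
def cam(name):
    """returns dict + world->cam T"""
    from rig import env
    o=env.observe(); c=env.camera(name)
    if name=='wrist': T=np.linalg.inv(pose(o)@np.array(c['T_tool_cam']))
    else:
        T=np.eye(4); T[:3,:3]=cv2.Rodrigues(np.array(c['rvec'],float))[0]; T[:3,3]=np.ravel(c['tvec'])
    c['T']=T; c['K']=np.array([[c['fx'],0,c['cx']],[0,c['fy'],c['cy']],[0,0,1]]); c['D']=np.array(c['dist_coeffs'],float)
    return c
def save(c,n): cv2.imwrite(n,c['image'][:,:,::-1])
def proj(c,P):
    T=c['T']; return cv2.projectPoints(np.array(P,float).reshape(-1,1,3),cv2.Rodrigues(T[:3,:3])[0],T[:3,3],c['K'],c['D'])[0].reshape(-1,2)
def unproj(c,uv,z):
    n=cv2.undistortPoints(np.array(uv,float).reshape(-1,1,2),c['K'],c['D']).reshape(-1,2)
    Ti=np.linalg.inv(c['T']); d=np.c_[n,np.ones(len(n))]@Ti[:3,:3].T; o=Ti[:3,3]
    return o+d*((z-o[2])/d[:,2])[:,None]
def quat_down(yaw):
    """tool pointing down; yaw=world direction angle of tool x axis"""
    c,s=np.cos(yaw),np.sin(yaw)
    return np.array([[c,s,0],[s,-c,0],[0,0,-1.]])
def rel(P,Rm):
    """shift, rotvec in tool axes from the present pose to TCP P, rotation Rm"""
    T=pose(obs()); 
    return np.round(T[:3,:3].T@(np.array(P,float)-T[:3,3]),1), np.round(R.from_matrix(T[:3,:3].T@Rm).as_rotvec(),3)
E
python3 - <<'E'
from h import *
c=cam('scene')
pts={'L a':(264,150,30),'L b':(275,219,30),'S a':(225,178,30),'S b':(287,167,30),'S c':(248,195,30),'short_row':(337,228,8),'long_row':(380,260,8),'slab':(287,262,50),'llab':(336,300,50),'scan':(436,278,35),'bigscan':(476,212,35),'mug':(385,310,50),'tin':(244,240,60),'tape':(313,145,40),'padlock':(410,210,20),'polish':(196,163,28),'driver':(210,212,10)}
for k,(u,v,z) in pts.items(): print(k,unproj(c,[(u,v)],z)[0].round())
o=obs(); T=pose(o); print(T.round(3))
from rig import env
for l in ['long0','short0','long_row','short_row','scanner','mat','tape','mug','tin','padlock']:
    print(l,[(np.round(d['rect']).tolist(),round(d['confidence'],2)) for d in env.search_frame(c,l)])
E
```

```text
L a [ 485. -285.   30.]
L b [665. -55.  30.]
S a [ 658. -292.   30.]
S b [ 488. -174.   30.]
S c [ 656. -185.   30.]
short_row [551.  99.   8.]
long_row [553. 268.   8.]
slab [758.  86.  50.]
llab [756. 267.  50.]
scan [508. 431.  35.]
bigscan [229. 395.  35.]
mug [690. 384.  50.]
tin [793. -54.  60.]
tape [ 362. -170.   40.]
padlock [351. 231.  20.]
polish [ 678. -415.   28.]
driver [ 774. -238.   10.]
[[-9.32000e-01  3.62000e-01 -1.00000e-03  2.08137e+02]
 [ 3.62000e-01  9.32000e-01 -1.00000e-03  5.35651e+02]
 [ 0.00000e+00 -1.00000e-03 -1.00000e+00  2.30714e+02]
 [ 0.00000e+00  0.00000e+00  0.00000e+00  1.00000e+00]]
long0 [([243.0, 137.0, 280.0, 160.0], 0.96), ([258.0, 205.0, 296.0, 238.0], 0.6), ([187.0, 154.0, 207.0, 175.0], 0.53), ([189.0, 122.0, 245.0, 140.0], 0.17)]
short0 [([208.0, 167.0, 240.0, 189.0], 0.87), ([236.0, 186.0, 260.0, 210.0], 0.73), ([270.0, 156.0, 300.0, 181.0], 0.69)]
long_row [([330.0, 216.0, 426.0, 302.0], 0.62), ([293.0, 191.0, 378.0, 266.0], 0.25), ([270.0, 153.0, 304.0, 183.0], 0.19)]
short_row [([297.0, 190.0, 378.0, 268.0], 0.67), ([418.0, 247.0, 459.0, 299.0], 0.37)]
scanner [([419.0, 249.0, 456.0, 301.0], 0.85), ([442.0, 192.0, 507.0, 232.0], 0.65), ([187.0, 155.0, 208.0, 174.0], 0.2)]
mat [([407.0, 249.0, 462.0, 309.0], 0.96)]
tape [([299.0, 128.0, 330.0, 160.0], 0.81)]
mug [([371.0, 291.0, 405.0, 334.0], 0.69)]
tin [([228.0, 223.0, 264.0, 270.0], 0.74)]
padlock [([400.0, 201.0, 421.0, 223.0], 0.72), ([321.0, 289.0, 350.0, 311.0], 0.44)]
```

```bash
python3 - <<'E'
from h import *
print(rel([530,230,300],quat_down(np.pi)))
E
```

```text
(array([-410.6, -168.6,  -68.7]), array([ 0.   ,  0.   , -0.371]))
```

```bash
python3 -m jog '[[[-205,-84,-69],[0,0,-0.2],1],[[-411,-169,-69],[0,0,-0.371],1],[[-411,-169,-69],[0,0,-0.371],1],[[-411,-169,-69],[0,0,-0.371],1],[[-411,-169,-69],[0,0,-0.371],1],[[-411,-169,-69],[0,0,-0.371],1],[[-411,-169,-69],[0,0,-0.371],1],[[-411,-169,-69],[0,0,-0.371],1],[[-411,-169,-69],[0,0,-0.371],1],[[-411,-169,-69],[0,0,-0.371],1]]'; python3 -m jog '[[[0,0,0],[0,0,0],1],[[0,0,0],[0,0,0],1]]'
python3 - <<'E'
from h import *
print(rel([530,230,300],quat_down(np.pi)))
c=cam('wrist'); save(c,'pics/w1.png')
import pickle; pickle.dump(c,open('w1.pkl','wb'))
print(rel([530,-190,300],quat_down(np.pi)))
E
```

```text
time_s: 1.53
ee_pos: [500.2, 257.6, 294.8]
ee_rot: [-0.0, 1.0, 0.0, 0.0]
ft_force: [1.2, 1.2, 0.3]
grip_width: 85.5
grip_force: 0.0
time_s: 1.7
ee_pos: [500.5, 257.5, 294.4]
ee_rot: [0.002, 1.0, 0.0, 0.0]
ft_force: [-0.3, -0.1, -0.7]
grip_width: 85.6
grip_force: 0.0
(array([-29.6, -27.4,  -5.6]), array([ 0.   ,  0.   , -0.004]))
(array([ -31.7, -448.6,   -6.1]), array([ 0.   , -0.001, -0.002]))
```

View pics/w1.png

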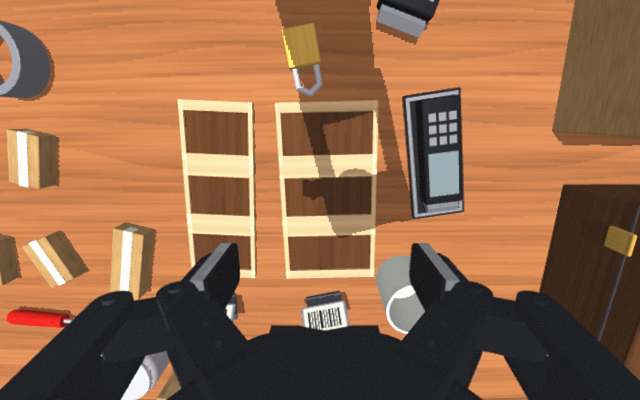

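The wrist view shows the short board (left) at about (179..256,100..277), the long board at (276..378,101..278), and the mat with the small scanner at (404..465,88..218). The scanner's nose is away from the robot, and the long label is at (325,315).

```bash
python3 -m jog '[[[-30,-440,-6],[0,0,0],1],[[-30,-440,-6],[0,0,0],1],[[-30,-440,-6],[0,0,0],1],[[-30,-440,-6],[0,0,0],1],[[-30,-440,-6],[0,0,0],1],[[-30,-440,-6],[0,0,0],1],[[-30,-440,-6],[0,0,0],1],[[-30,-440,-6],[0,0,0],1],[[-30,-440,-6],[0,0,0],1],[[-30,-440,-6],[0,0,0],1]]'; python3 -m jog '[[[0,-30,0],[0,0,0],1],[[0,-30,0],[0,0,0],1],[[0,-30,0],[0,0,0],1],[[0,-30,0],[0,0,0],1]]'
cat >> h.py <<'E'
def ortho(c,z,x0,x1,y0,y1,s=1.0):
    """top-down map at height z: rows = x from x0, cols = y from y0, s mm/px"""
    X,Y=np.meshgrid(np.arange(x0,x1,s),np.arange(y0,y1,s),indexing='ij')
    p=proj(c,np.c_[X.ravel(),Y.ravel(),np.full(X.size,z)]).astype(np.float32)
    return cv2.remap(c['image'],p[:,0].reshape(X.shape),p[:,1].reshape(X.shape),cv2.INTER_LINEAR)
E
python3 - <<'E'
from h import *
import pickle
c=cam('wrist'); save(c,'pics/w2.png'); pickle.dump(c,open('w2.pkl','wb'))
print(obs()['ee_pos'])
c1=pickle.load(open('w1.pkl','rb'))
o1=ortho(c1,9,350,850,0,550); o2=ortho(c,30,400,850,-450,50)
cv2.imwrite('pics/o1.png',o1[:,:,::-1]); cv2.imwrite('pics/o2.png',o2[:,:,::-1])
E
```

```text
time_s: 2.58
ee_pos: [527.1, -156.2, 299.9]
ee_rot: [-0.001, 1.0, 0.0, 0.0]
ft_force: [0.6, 0.1, -0.9]
grip_width: 85.7
grip_force: 0.0
time_s: 2.92
ee_pos: [527.3, -184.4, 299.5]
ee_rot: [-0.001, 1.0, 0.001, -0.0]
ft_force: [-0.4, 0.4, 0.7]
grip_width: 85.3
grip_force: 0.0
[ 527.44759118 -184.1772744   299.73105963]
```

View pics/o1.png

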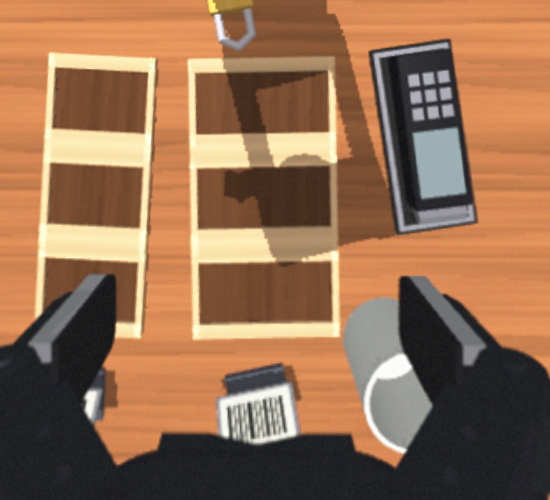

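View pics/o2.png

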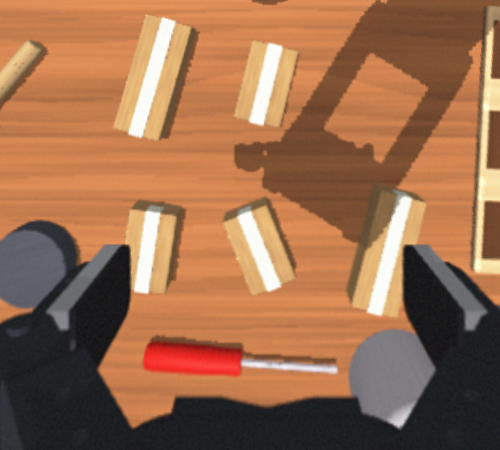

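```bash
cat > fit.py <<'E'
from h import *
import pickle
from scipy.optimize import minimize
def tapes(c,x0=400,x1=850,y0=-450,y1=50,z=30):
    s=0.5; o=ortho(c,z,x0,x1,y0,y1,s); hsv=cv2.cvtColor(o,cv2.COLOR_RGB2HSV)
    m=((hsv[:,:,1]<55)&(hsv[:,:,2]>190)).astype(np.uint8)
    m=cv2.morphologyEx(m,cv2.MORPH_OPEN,np.ones((5,5)))
    for k in cv2.findContours(m,cv2.RETR_EXTERNAL,cv2.CHAIN_APPROX_NONE)[0]:
        if cv2.contourArea(k)<1500: continue
        (cx,cy),(w,h),a=cv2.minAreaRect(k)
        b=cv2.boxPoints(((cx,cy),(w,h),a))
        e=b[1]-b[0] if np.linalg.norm(b[1]-b[0])>np.linalg.norm(b[2]-b[1]) else b[2]-b[1]
        yaw=np.arctan2(e[0],e[1]); yaw=np.arctan2(e[0]*1.,e[1])  # e=(dy,dx)
        ang=np.arctan2(e[0],e[1])%np.pi
        print('tape x %.1f y %.1f L %.0f W %.0f yaw %.3f'%(x0+cy*s,y0+cx*s,max(w,h)*s,min(w,h)*s,ang))
def board(c,W,x,y,t):
    g=ortho(c,9,350,850,0,550).astype(float); hsv=cv2.cvtColor(g.astype(np.uint8),cv2.COLOR_RGB2HSV)
    b=cv2.GaussianBlur(g[:,:,2],(0,0),1.2)  # blue: pale high, wood/dark low
    u,v=np.meshgrid(np.arange(-148,149.),np.arange(-W/2-8,W/2+9),indexing='ij')
    ins=(abs(u)<140)&(abs(v)<W/2); pk=(abs(v)<W/2-6)&(np.min([abs(u-d) for d in(-95,0,95)],axis=0)<31)
    w=np.where(ins&~pk,1.,-1.); w[w>0]/=(w>0).sum(); w[w<0]/=(w<0).sum(); w[u>60]=0
    def f(p):
        X=p[0]+u*np.cos(p[2])-v*np.sin(p[2]); Y=p[1]+u*np.sin(p[2])+v*np.cos(p[2])
        return -(cv2.remap(b,Y.astype(np.float32),(X-350).astype(np.float32),cv2.INTER_LINEAR)*w).sum()
    r=minimize(f,[x,y,t],method='Nelder-Mead',options=dict(initial_simplex=[[x,y,t],[x+6,y,t],[x,y+6,t],[x,y,t+.04]]))
    print('board',W,r.x.round(3),-r.fun)
if __name__=='__main__':
    c1=pickle.load(open('w1.pkl','rb')); c2=pickle.load(open('w2.pkl','rb'))
    tapes(c2); board(c1,146,548,264,.018); board(c1,106,545,96,-.05)
    print('rel',rel([477,-295,120],quat_down(np.pi)))
E
python3 fit.py
```

```text
tape x 766.7 y -161.0 L 95 W 7 yaw 1.513
tape x 650.5 y -191.4 L 82 W 15 yaw 0.382
tape x 651.6 y -303.4 L 82 W 15 yaw 2.995
tape x 654.6 y -60.9 L 122 W 15 yaw 2.888
tape x 483.7 y -184.5 L 82 W 15 yaw 2.903
tape x 477.2 y -298.6 L 121 W 15 yaw 2.858
board 146 [5.47117e+02 2.63172e+02 1.70000e-02] 79.52961114075498
board 106 [ 5.44931e+02  9.44600e+01 -5.30000e-02] 93.58718154052902
rel (array([  50.7, -110.8,  179.7]), array([ 0.001, -0.   ,  0.002]))
```

```bash
cat > plan.py <<'E'
from h import *
# TCP targets: name -> x,y,yaw
B={'A':(477.2,-298.6,2.858),'B':(483.7,-184.5,2.903),'C':(651.6,-303.4,2.995),'D':(650.5,-191.4,.382),'E':(654.6,-60.9,2.888),
 'L1':(452.1,261.6,1.588),'L2':(547.1,263.2,1.588),'S1':(450.1,99.5,1.518),'S2':(544.9,94.5,1.518),'S3':(639.8,89.4,1.518)}
def P(n,z):
    x,y,a=B[n] if isinstance(n,str) else n; return np.array([x,y,z]),quat_down(a)
def leg(a,b):
    (p,Ra),(q,Rb)=a,b
    return (Ra.T@(q-p)).round(1).tolist(), R.from_matrix(Ra.T@Rb).as_rotvec().round(3).tolist()
def now(n,z): 
    s,w=rel(*P(n,z)); print('now->',n,z,s.tolist(),w.tolist())
E
python3 - <<'E'
from plan import *
now('A',100)
for a,b in [('A','L2'),('L2','E'),('E','L1'),('L1','B'),('B','S1'),('S1','D'),('D','S2'),('S2','C'),('C','S3')]: print(a,b,*leg(P(a,100),P(b,100)))
E
```

```text
now-> A 100 [50.5, -114.5, 199.7] [0.001, -0.0, 0.286]
A L2 [90.1, 558.9, 0.0] [0.0, 0.0, 1.27]
L2 E [-325.9, 101.9, 0.0] [0.0, 0.0, -1.3]
E L1 [276.9, 261.4, 0.0] [0.0, 0.0, 1.3]
L1 B [-446.6, 23.9, 0.0] [0.0, 0.0, -1.315]
B S1 [99.8, 268.0, 0.0] [0.0, 0.0, 1.385]
S1 D [-279.9, 215.5, 0.0] [0.0, 0.0, 1.136]
D S2 [8.6, -304.7, 0.0] [0.0, 0.0, -1.136]
S2 C [-391.7, 127.5, 0.0] [0.0, 0.0, -1.477]
C S3 [69.0, 386.9, 0.0] [0.0, 0.0, 1.477]
```

```bash
python3 -m jog '[[[50.5,-114.5,150],[0,0,0.286],1],[[50.5,-114.5,200],[0,0,0.286],1],[[50.5,-114.5,200],[0,0,0.286],1],[[50.5,-114.5,200],[0,0,0.286],1],[[50.5,-114.5,200],[0,0,0.286],1],[[50.5,-114.5,200],[0,0,0.286],1],[[50.5,-114.5,200],[0,0,0.286],1],[[50.5,-114.5,200],[0,0,0.286],1],[[50.5,-114.5,200],[0,0,0.286],1],[[50.5,-114.5,200],[0,0,0.286],1]]' | head -3
python3 - <<'E'
from plan import *
now('A',6)
E
```

```text
time_s: 3.8
ee_pos: [478.8, -300.4, 102.3]
ee_rot: [0.141, 0.99, -0.001, 0.002]
now-> A 6 [2.4, 1.4, 96.2] [-0.002, 0.004, -0.0]
```

```bash
python3 -m jog '[[[2,1,35],[0,0,0],1],[[2,1,70],[0,0,0],1],[[2,1,95],[0,0,0],1],[[2,1,95],[0,0,0],1],[[2,1,95],[0,0,0],-1],[[2,1,95],[0,0,0],-1],[[2,1,95],[0,0,0],-1],[[2,1,95],[0,0,0],-1],[[2,1,95],[0,0,0],-1],[[2,1,95],[0,0,0],-1]]' 35; python3 -m jog '[[[0,0,0],[0,0,0],-1],[[0,0,0],[0,0,0],-1],[[0,0,-35],[0,0,0],-1],[[0,0,-65],[0,0,0],-1],[[0,0,-95],[0,0,0],-1],[[0,0,-95],[0,0,0],-1]]'; python3 -m jog '[[[45,279,0],[0,0,0.635],-1],[[45,279,0],[0,0,0.635],-1],[[45,279,0],[0,0,0.635],-1],[[45,279,0],[0,0,0.635],-1],[[45,279,0],[0,0,0.635],-1],[[45,279,0],[0,0,0.635],-1],[[45,279,0],[0,0,0.635],-1],[[45,279,0],[0,0,0.635],-1],[[45,279,0],[0,0,0.635],-1],[[45,279,0],[0,0,0.635],-1]]'
python3 - <<'E'
from plan import *
now('L2',60)
E
```

```text
time_s: 4.63
ee_pos: [477.2, -300.7, 7.9]
ee_rot: [0.142, 0.99, -0.001, 0.002]
ft_force: [0.1, 2.4, 8.3]
grip_width: 47.4
grip_force: 37.8
time_s: 5.13
ee_pos: [478.9, -302.7, 107.7]
ee_rot: [0.142, 0.99, -0.004, 0.005]
ft_force: [1.9, -0.7, -0.9]
grip_width: 47.5
grip_force: 37.4
time_s: 5.97
ee_pos: [510.9, -19.1, 100.2]
ee_rot: [0.444, 0.896, -0.0, 0.001]
ft_force: [-0.0, 0.2, -1.1]
grip_width: 47.5
grip_force: 37.5
now-> L2 60 [202.5, 200.0, 40.0] [0.0, 0.001, 0.635]
```

```bash
python3 -m jog '[[[202.5,200,0],[0,0,0.635],-1],[[202.5,200,0],[0,0,0.635],-1],[[202.5,200,0],[0,0,0.635],-1],[[202.5,200,0],[0,0,0.635],-1],[[202.5,200,0],[0,0,0.635],-1],[[202.5,200,0],[0,0,0.635],-1],[[202.5,200,0],[0,0,0.635],-1],[[202.5,200,40],[0,0,0.635],-1],[[202.5,200,40],[0,0,0.635],-1],[[202.5,200,40],[0,0,0.635],-1]]';python3 -m jog '[[[0,0,0],[0,0,0],-1],[[0,0,0],[0,0,0],-1]]'
python3 - <<'E'
from plan import *
now('L2',12.5)
E
```

```text
time_s: 6.8
ee_pos: [545.6, 261.7, 56.7]
ee_rot: [0.702, 0.712, -0.003, -0.001]
ft_force: [0.1, -0.4, -1.4]
grip_width: 47.2
grip_force: 37.5
time_s: 6.97
ee_pos: [549.2, 261.6, 61.5]
ee_rot: [0.703, 0.711, 0.001, 0.001]
ft_force: [-0.4, 0.7, -0.6]
grip_width: 46.9
grip_force: 37.5
now-> L2 12.5 [1.7, -2.2, 49.0] [0.003, -0.0, -0.005]
```

```bash
python3 -m jog '[[[1.7,-1,25],[0,0,0],-1],[[1.7,-1,40],[0,0,0],-1],[[1.7,-1,48],[0,0,0],-1],[[1.7,-1,48],[0,0,0],-1],[[1.7,-1,48],[0,0,0],0.6],[[1.7,-1,48],[0,0,0],0.6],[[1.7,-1,48],[0,0,0],0.6],[[1.7,-1,48],[0,0,0],0.6],[[1.7,-1,48],[0,0,0],0.6],[[1.7,-1,48],[0,0,0],0.6]]';python3 -m jog '[[[0,0,-40],[0,0,0],0.6],[[0,0,-80],[0,0,0],1],[[0,0,-88],[0,0,0],1]]'; python3 -m jog '[[[-163,51,0],[0,0,-0.65],1],[[-163,51,0],[0,0,-0.65],1],[[-163,51,0],[0,0,-0.65],1],[[-163,51,0],[0,0,-0.65],1],[[-163,51,0],[0,0,-0.65],1],[[-163,51,0],[0,0,-0.65],1],[[-163,51,0],[0,0,-0.65],1],[[-163,51,0],[0,0,-0.65],1]]'
python3 - <<'E'
from plan import *
now('E',100)
E
```

```text
time_s: 7.8
ee_pos: [546.5, 265.0, 12.1]
ee_rot: [0.702, 0.712, 0.0, 0.0]
ft_force: [0.6, 0.3, 0.8]
grip_width: 68.5
grip_force: 0.0
time_s: 8.05
ee_pos: [550.1, 266.2, 106.3]
ee_rot: [0.702, 0.712, 0.004, 0.002]
ft_force: [2.1, 1.1, 0.3]
grip_width: 85.2
grip_force: 0.0
time_s: 8.72
ee_pos: [599.8, 102.7, 99.8]
ee_rot: [0.439, 0.899, 0.0, -0.0]
ft_force: [-0.9, -0.3, -0.8]
grip_width: 85.3
grip_force: 0.0
now-> E 100 [-162.7, -57.4, -0.2] [0.0, -0.0, -0.655]
```

```bash
python3 -m jog '[[[-162.5,-57.5,0],[0,0,-0.655],1],[[-162.5,-57.5,0],[0,0,-0.655],1],[[-162.5,-57.5,0],[0,0,-0.655],1],[[-162.5,-57.5,0],[0,0,-0.655],1],[[-162.5,-57.5,0],[0,0,-0.655],1],[[-162.5,-57.5,0],[0,0,-0.655],1],[[-162.5,-57.5,0],[0,0,-0.655],1],[[-162.5,-57.5,0],[0,0,-0.655],1],[[-162.5,-57.5,0],[0,0,-0.655],1]]' | head -3;  python3 -m jog '[[[0,0,35],[0,0,0],1],[[0,0,70],[0,0,0],1],[[0,0,93.5],[0,0,0],1],[[0,0,93.5],[0,0,0],1],[[0,0,93.5],[0,0,0],-1],[[0,0,93.5],[0,0,0],-1],[[0,0,93.5],[0,0,0],-1],[[0,0,93.5],[0,0,0],-1],[[0,0,93.5],[0,0,0],-1],[[0,0,93.5],[0,0,0],-1]]' 35; python3 -m jog '[[[0,0,0],[0,0,0],-1],[[0,0,0],[0,0,0],-1],[[0,0,-35],[0,0,0],-1],[[0,0,-65],[0,0,0],-1],[[0,0,-95],[0,0,0],-1],[[0,0,-95],[0,0,0],-1]]'; python3 -m jog '[[[138,131,0],[0,0,0.65],-1],[[138,131,0],[0,0,0.65],-1],[[138,131,0],[0,0,0.65],-1],[[138,131,0],[0,0,0.65],-1],[[138,131,0],[0,0,0.65],-1],[[138,131,0],[0,0,0.65],-1],[[138,131,0],[0,0,0.65],-1],[[138,131,0],[0,0,0.65],-1],[[138,131,0],[0,0,0.65],-1]]'
python3 - <<'E'
from plan import *
now('L1',60)
E
```

```text
time_s: 9.47
ee_pos: [654.6, -59.3, 99.7]
ee_rot: [0.125, 0.992, 0.0, -0.0]
time_s: 10.3
ee_pos: [657.0, -61.0, 9.3]
ee_rot: [0.125, 0.992, -0.0, 0.002]
ft_force: [0.1, 1.4, 7.3]
grip_width: 47.3
grip_force: 38.5
time_s: 10.8
ee_pos: [659.5, -61.8, 109.9]
ee_rot: [0.125, 0.992, -0.001, 0.006]
ft_force: [1.5, -0.6, 0.2]
grip_width: 47.3
grip_force: 37.5
time_s: 11.55
ee_pos: [554.3, 99.9, 101.6]
ee_rot: [0.435, 0.9, 0.0, 0.0]
ft_force: [0.3, 0.0, -2.1]
grip_width: 47.9
grip_force: 37.4
now-> L1 60 [190.2, 20.4, 41.5] [0.001, 0.001, 0.653]
```

```bash
python3 -m jog '[[[190,20.5,0],[0,0,0.653],-1],[[190,20.5,0],[0,0,0.653],-1],[[190,20.5,0],[0,0,0.653],-1],[[190,20.5,0],[0,0,0.653],-1],[[190,20.5,0],[0,0,0.653],-1],[[190,20.5,0],[0,0,0.653],-1],[[190,20.5,41],[0,0,0.653],-1],[[190,20.5,41],[0,0,0.653],-1],[[190,20.5,41],[0,0,0.653],-1],[[190,20.5,41],[0,0,0.653],-1]]'|head -3;python3 -m jog '[[[0,0,0],[0,0,0],-1],[[0,0,0],[0,0,0],-1]]' |head -3
python3 - <<'E'
from plan import *
now('L1',13)
E
```

```text
time_s: 12.38
ee_pos: [452.6, 261.6, 61.0]
ee_rot: [0.701, 0.713, 0.0, 0.0]
time_s: 12.55
ee_pos: [453.4, 262.1, 62.2]
ee_rot: [0.701, 0.713, 0.001, 0.001]
now-> L1 13 [-0.6, -1.5, 49.2] [0.003, -0.001, -0.001]
```

Place L1, then on to carton B (first half of the leg).

```bash
python3 -m jog '[[[0,-1,25],[0,0,0],-1],[[0,-1,40],[0,0,0],-1],[[0,-1,48],[0,0,0],-1],[[0,-1,48],[0,0,0],-1],[[0,-1,48],[0,0,0],0.6],[[0,-1,48],[0,0,0],0.6],[[0,-1,48],[0,0,0],0.6],[[0,-1,48],[0,0,0],0.6],[[0,-1,48],[0,0,0],0.6],[[0,-1,48],[0,0,0],0.6]]';python3 -m jog '[[[0,0,-40],[0,0,0],0.6],[[0,0,-80],[0,0,0],1],[[0,0,-88],[0,0,0],1]]'|head -3; python3 -m jog '[[[-223,12,0],[0,0,-0.66],1],[[-223,12,0],[0,0,-0.66],1],[[-223,12,0],[0,0,-0.66],1],[[-223,12,0],[0,0,-0.66],1],[[-223,12,0],[0,0,-0.66],1],[[-223,12,0],[0,0,-0.66],1],[[-223,12,0],[0,0,-0.66],1],[[-223,12,0],[0,0,-0.66],1],[[-223,12,0],[0,0,-0.66],1]]'|head -3
python3 - <<'E'
from plan import *
now('B',100)
E
```

```text
time_s: 13.38
ee_pos: [450.9, 262.2, 12.6]
ee_rot: [0.701, 0.713, 0.0, 0.0]
ft_force: [0.6, -0.2, -0.2]
grip_width: 68.3
grip_force: 0.0
time_s: 13.63
ee_pos: [454.2, 263.4, 105.9]
ee_rot: [0.701, 0.713, 0.004, 0.002]
time_s: 14.38
ee_pos: [466.6, 39.2, 100.4]
ee_rot: [0.433, 0.901, 0.0, 0.0]
now-> B 100 [-185.4, -126.2, 0.4] [0.0, 0.0, -0.658]
```

```bash
python3 -m jog '[[[-185.5,-126,0],[0,0,-0.658],1],[[-185.5,-126,0],[0,0,-0.658],1],[[-185.5,-126,0],[0,0,-0.658],1],[[-185.5,-126,0],[0,0,-0.658],1],[[-185.5,-126,0],[0,0,-0.658],1],[[-185.5,-126,0],[0,0,-0.658],1],[[-185.5,-126,0],[0,0,-0.658],1],[[-185.5,-126,0],[0,0,-0.658],1],[[-185.5,-126,0],[0,0,-0.658],1]]' | head -3;  python3 -m jog '[[[0,0,35],[0,0,0],1],[[0,0,70],[0,0,0],1],[[0,0,92.5],[0,0,0],1],[[0,0,92.5],[0,0,0],1],[[0,0,92.5],[0,0,0],-1],[[0,0,92.5],[0,0,0],-1],[[0,0,92.5],[0,0,0],-1],[[0,0,92.5],[0,0,0],-1],[[0,0,92.5],[0,0,0],-1],[[0,0,92.5],[0,0,0],-1]]' 35; python3 -m jog '[[[0,0,0],[0,0,0],-1],[[0,0,0],[0,0,0],-1],[[0,0,-35],[0,0,0],-1],[[0,0,-65],[0,0,0],-1],[[0,0,-93],[0,0,0],-1],[[0,0,-93],[0,0,0],-1]]'|tail -2; python3 -m jog '[[[50,134,0],[0,0,0.69],-1],[[50,134,0],[0,0,0.69],-1],[[50,134,0],[0,0,0.69],-1],[[50,134,0],[0,0,0.69],-1],[[50,134,0],[0,0,0.69],-1],[[50,134,0],[0,0,0.69],-1],[[50,134,0],[0,0,0.69],-1],[[50,134,0],[0,0,0.69],-1],[[50,134,0],[0,0,0.69],-1]]'
python3 - <<'E'
from plan import *
now('S1',60)
E
```

```text
time_s: 15.13
ee_pos: [484.4, -182.4, 99.9]
ee_rot: [0.118, 0.993, 0.001, -0.001]
time_s: 15.97
ee_pos: [486.2, -184.7, 10.1]
ee_rot: [0.118, 0.993, -0.001, 0.002]
ft_force: [0.3, 3.1, 8.4]
grip_width: 47.0
grip_force: 37.4
grip_width: 47.2
grip_force: 36.9
time_s: 17.22
ee_pos: [467.3, -42.4, 101.0]
ee_rot: [0.446, 0.895, 0.0, 0.0]
ft_force: [0.6, -0.8, -0.4]
grip_width: 46.9
grip_force: 36.9
now-> S1 60 [123.6, 71.8, 41.0] [0.0, 0.0, 0.7]
```

```bash
python3 -m jog '[[[123.5,72,0],[0,0,0.7],-1],[[123.5,72,0],[0,0,0.7],-1],[[123.5,72,0],[0,0,0.7],-1],[[123.5,72,0],[0,0,0.7],-1],[[123.5,72,0],[0,0,0.7],-1],[[123.5,72,0],[0,0,0.7],-1],[[123.5,72,41],[0,0,0.7],-1],[[123.5,72,41],[0,0,0.7],-1],[[123.5,72,41],[0,0,0.7],-1],[[123.5,72,41],[0,0,0.7],-1]]'|head -3;python3 -m jog '[[[0,0,0],[0,0,0],-1],[[0,0,0],[0,0,0],-1],[[0,0,0],[0,0,0],-1]]' |head -3
python3 - <<'E'
from plan import *
now('S1',14)
E
```

```text
time_s: 18.05
ee_pos: [450.8, 99.5, 60.5]
ee_rot: [0.726, 0.688, -0.0, -0.0]
time_s: 18.3
ee_pos: [451.6, 99.7, 61.3]
ee_rot: [0.726, 0.687, 0.001, 0.001]
now-> S1 14 [-0.2, -1.7, 47.3] [0.003, -0.0, -0.002]
```

Place S1, then halfway to carton D.

```bash
python3 -m jog '[[[0,-1,25],[0,0,0],-1],[[0,-1,40],[0,0,0],-1],[[0,-1,46.5],[0,0,0],-1],[[0,-1,46.5],[0,0,0],-1],[[0,-1,46.5],[0,0,0],0.6],[[0,-1,46.5],[0,0,0],0.6],[[0,-1,46.5],[0,0,0],0.6],[[0,-1,46.5],[0,0,0],0.6],[[0,-1,46.5],[0,0,0],0.6],[[0,-1,46.5],[0,0,0],0.6]]';python3 -m jog '[[[0,0,-40],[0,0,0],0.6],[[0,0,-80],[0,0,0],1],[[0,0,-87],[0,0,0],1]]'|head -3; python3 -m jog '[[[-140,108,0],[0,0,0.57],1],[[-140,108,0],[0,0,0.57],1],[[-140,108,0],[0,0,0.57],1],[[-140,108,0],[0,0,0.57],1],[[-140,108,0],[0,0,0.57],1],[[-140,108,0],[0,0,0.57],1],[[-140,108,0],[0,0,0.57],1],[[-140,108,0],[0,0,0.57],1],[[-140,108,0],[0,0,0.57],1]]'|head -3
python3 - <<'E'
from plan import *
now('D',100)
E
```

```text
time_s: 19.13
ee_pos: [449.6, 99.9, 13.5]
ee_rot: [0.726, 0.687, 0.0, 0.0]
ft_force: [-0.7, -0.3, -0.7]
grip_width: 68.2
grip_force: 0.0
time_s: 19.38
ee_pos: [453.1, 99.9, 105.6]
ee_rot: [0.726, 0.688, 0.003, 0.003]
time_s: 20.13
ee_pos: [548.7, -44.5, 100.0]
ee_rot: [0.89, 0.457, -0.0, -0.0]
now-> D 100 [-60.0, 168.4, -0.2] [-0.001, 0.001, 0.566]
```

```bash
python3 -m jog '[[[-60,168,0],[0,0,0.566],1],[[-60,168,0],[0,0,0.566],1],[[-60,168,0],[0,0,0.566],1],[[-60,168,0],[0,0,0.566],1],[[-60,168,0],[0,0,0.566],1],[[-60,168,0],[0,0,0.566],1],[[-60,168,0],[0,0,0.566],1],[[-60,168,0],[0,0,0.566],1]]' | head -3;  python3 -m jog '[[[0,0,35],[0,0,0],1],[[0,0,70],[0,0,0],1],[[0,0,92],[0,0,0],1],[[0,0,92],[0,0,0],1],[[0,0,92],[0,0,0],-1],[[0,0,92],[0,0,0],-1],[[0,0,92],[0,0,0],-1],[[0,0,92],[0,0,0],-1],[[0,0,92],[0,0,0],-1],[[0,0,92],[0,0,0],-1]]' 35; python3 -m jog '[[[0,0,0],[0,0,0],-1],[[0,0,0],[0,0,0],-1],[[0,0,-35],[0,0,0],-1],[[0,0,-65],[0,0,0],-1],[[0,0,-93],[0,0,0],-1],[[0,0,-93],[0,0,0],-1]]'|tail -2; python3 -m jog '[[[4,-152,0],[0,0,-0.57],-1],[[4,-152,0],[0,0,-0.57],-1],[[4,-152,0],[0,0,-0.57],-1],[[4,-152,0],[0,0,-0.57],-1],[[4,-152,0],[0,0,-0.57],-1],[[4,-152,0],[0,0,-0.57],-1],[[4,-152,0],[0,0,-0.57],-1],[[4,-152,0],[0,0,-0.57],-1]]'
python3 - <<'E'
from plan import *
now('S2',60)
E
```

```text
time_s: 20.8
ee_pos: [649.8, -190.7, 99.9]
ee_rot: [0.982, 0.191, -0.001, -0.001]
time_s: 21.63
ee_pos: [652.7, -193.3, 11.5]
ee_rot: [0.982, 0.189, 0.002, 0.001]
ft_force: [-0.7, 2.3, 7.8]
grip_width: 47.4
grip_force: 38.3
grip_width: 47.2
grip_force: 37.4
time_s: 22.8
ee_pos: [598.8, -51.0, 101.9]
ee_rot: [0.89, 0.456, 0.0, 0.001]
ft_force: [-0.2, -0.1, -0.9]
grip_width: 46.9
grip_force: 37.3
now-> S2 60 [86.6, -128.8, 41.7] [0.001, 0.0, -0.571]
```

```bash
python3 -m jog '[[[86.5,-128.5,0],[0,0,-0.571],-1],[[86.5,-128.5,0],[0,0,-0.571],-1],[[86.5,-128.5,0],[0,0,-0.571],-1],[[86.5,-128.5,0],[0,0,-0.571],-1],[[86.5,-128.5,0],[0,0,-0.571],-1],[[86.5,-128.5,0],[0,0,-0.571],-1],[[86.5,-128.5,41],[0,0,-0.571],-1],[[86.5,-128.5,41],[0,0,-0.571],-1],[[86.5,-128.5,41],[0,0,-0.571],-1]]'|head -3;python3 -m jog '[[[0,0,0],[0,0,0],-1],[[0,0,0],[0,0,0],-1],[[0,0,0],[0,0,0],-1]]' |head -3
python3 - <<'E'
from plan import *
now('S2',14.5)
E
```

```text
time_s: 23.55
ee_pos: [542.4, 93.7, 58.4]
ee_rot: [0.726, 0.688, -0.002, -0.002]
time_s: 23.8
ee_pos: [545.5, 94.4, 62.2]
ee_rot: [0.725, 0.689, 0.001, 0.001]
now-> S2 14.5 [0.0, -0.8, 47.7] [0.003, -0.0, 0.001]
```

Place S2, then halfway to carton C.

```bash
python3 -m jog '[[[0,0,25],[0,0,0],-1],[[0,0,40],[0,0,0],-1],[[0,0,46.5],[0,0,0],-1],[[0,0,46.5],[0,0,0],-1],[[0,0,46.5],[0,0,0],0.6],[[0,0,46.5],[0,0,0],0.6],[[0,0,46.5],[0,0,0],0.6],[[0,0,46.5],[0,0,0],0.6],[[0,0,46.5],[0,0,0],0.6],[[0,0,46.5],[0,0,0],0.6]]';python3 -m jog '[[[0,0,-40],[0,0,0],0.6],[[0,0,-80],[0,0,0],1],[[0,0,-87],[0,0,0],1]]'|head -3; python3 -m jog '[[[-196,64,0],[0,0,-0.74],1],[[-196,64,0],[0,0,-0.74],1],[[-196,64,0],[0,0,-0.74],1],[[-196,64,0],[0,0,-0.74],1],[[-196,64,0],[0,0,-0.74],1],[[-196,64,0],[0,0,-0.74],1],[[-196,64,0],[0,0,-0.74],1],[[-196,64,0],[0,0,-0.74],1],[[-196,64,0],[0,0,-0.74],1],[[-196,64,0],[0,0,-0.74],1]]'|head -3
python3 - <<'E'
from plan import *
now('C',100)
E
```

```text
time_s: 24.63
ee_pos: [544.0, 95.0, 14.0]
ee_rot: [0.725, 0.689, 0.0, 0.0]
ft_force: [-0.1, 0.4, -0.3]
grip_width: 68.3
grip_force: 0.0
time_s: 24.88
ee_pos: [547.9, 95.0, 106.9]
ee_rot: [0.724, 0.689, 0.003, 0.003]
time_s: 25.72
ee_pos: [597.6, -102.3, 100.7]
ee_rot: [0.427, 0.904, 0.0, -0.0]
now-> C 100 [-189.5, -86.3, 0.5] [0.0, -0.001, -0.735]
```

```bash
python3 -m jog '[[[-189.5,-86,0],[0,0,-0.735],1],[[-189.5,-86,0],[0,0,-0.735],1],[[-189.5,-86,0],[0,0,-0.735],1],[[-189.5,-86,0],[0,0,-0.735],1],[[-189.5,-86,0],[0,0,-0.735],1],[[-189.5,-86,0],[0,0,-0.735],1],[[-189.5,-86,0],[0,0,-0.735],1],[[-189.5,-86,0],[0,0,-0.735],1],[[-189.5,-86,0],[0,0,-0.735],1],[[-189.5,-86,0],[0,0,-0.735],1]]' | head -3;  python3 -m jog '[[[0,0,35],[0,0,0],1],[[0,0,70],[0,0,0],1],[[0,0,92],[0,0,0],1],[[0,0,92],[0,0,0],1],[[0,0,92],[0,0,0],-1],[[0,0,92],[0,0,0],-1],[[0,0,92],[0,0,0],-1],[[0,0,92],[0,0,0],-1],[[0,0,92],[0,0,0],-1],[[0,0,92],[0,0,0],-1]]' 35; python3 -m jog '[[[0,0,0],[0,0,0],-1],[[0,0,0],[0,0,0],-1],[[0,0,-35],[0,0,0],-1],[[0,0,-65],[0,0,0],-1],[[0,0,-93],[0,0,0],-1],[[0,0,-93],[0,0,0],-1]]'|tail -2; python3 -m jog '[[[35,193,0],[0,0,0.74],-1],[[35,193,0],[0,0,0.74],-1],[[35,193,0],[0,0,0.74],-1],[[35,193,0],[0,0,0.74],-1],[[35,193,0],[0,0,0.74],-1],[[35,193,0],[0,0,0.74],-1],[[35,193,0],[0,0,0.74],-1],[[35,193,0],[0,0,0.74],-1],[[35,193,0],[0,0,0.74],-1],[[35,193,0],[0,0,0.74],-1]]'
python3 - <<'E'
from plan import *
now('S3',60)
E
```

```text
time_s: 26.55
ee_pos: [652.5, -302.6, 101.0]
ee_rot: [0.073, 0.997, 0.0, -0.0]
time_s: 27.38
ee_pos: [654.4, -305.8, 12.3]
ee_rot: [0.073, 0.997, -0.001, 0.002]
ft_force: [0.2, 1.3, 7.2]
grip_width: 47.4
grip_force: 38.5
grip_width: 47.1
grip_force: 37.6
time_s: 28.72
ee_pos: [645.9, -110.2, 102.0]
ee_rot: [0.428, 0.904, -0.0, 0.0]
ft_force: [-0.4, 0.9, -1.5]
grip_width: 47.2
grip_force: 37.6
now-> S3 60 [158.4, 121.6, 42.0] [0.0, 0.0, 0.738]
```

```bash
python3 -m jog '[[[158.5,121.5,0],[0,0,0.738],-1],[[158.5,121.5,0],[0,0,0.738],-1],[[158.5,121.5,0],[0,0,0.738],-1],[[158.5,121.5,0],[0,0,0.738],-1],[[158.5,121.5,0],[0,0,0.738],-1],[[158.5,121.5,0],[0,0,0.738],-1],[[158.5,121.5,0],[0,0,0.738],-1],[[158.5,121.5,41],[0,0,0.738],-1],[[158.5,121.5,41],[0,0,0.738],-1],[[158.5,121.5,41],[0,0,0.738],-1]]'|head -3;python3 -m jog '[[[0,0,0],[0,0,0],-1],[[0,0,0],[0,0,0],-1],[[0,0,0],[0,0,0],-1]]' |head -3
python3 - <<'E'
from plan import *
now('S3',15)
E
```

```text
time_s: 29.55
ee_pos: [637.4, 89.1, 58.3]
ee_rot: [0.725, 0.689, -0.002, -0.002]
time_s: 29.8
ee_pos: [641.1, 90.0, 62.9]
ee_rot: [0.726, 0.688, 0.001, 0.001]
now-> S3 15 [-0.7, -1.4, 47.9] [0.003, 0.0, -0.0]
```

```bash
python3 -m jog '[[[0,-1,25],[0,0,0],-1],[[0,-1,40],[0,0,0],-1],[[0,-1,46.5],[0,0,0],-1],[[0,-1,46.5],[0,0,0],-1],[[0,-1,46.5],[0,0,0],0.6],[[0,-1,46.5],[0,0,0],0.6],[[0,-1,46.5],[0,0,0],0.6],[[0,-1,46.5],[0,0,0],0.6],[[0,-1,46.5],[0,0,0],0.6],[[0,-1,46.5],[0,0,0],0.6]]';python3 -m jog '[[[0,0,-40],[0,0,0],0.6],[[0,0,-80],[0,0,0],1],[[0,0,-120],[0,0,0],1],[[0,0,-160],[0,0,0],1],[[0,0,-200],[0,0,0],1],[[0,0,-240],[0,0,0],1],[[0,0,-285],[0,0,0],1],[[0,0,-285],[0,0,0],1]]'|head -3
python3 - <<'E'
from plan import *
now((555,150,3.1416),300)
print(leg(P((555,150,3.1416),300),P((650,175,3.1416),300)))
E
```

```text
time_s: 30.63
ee_pos: [638.5, 90.8, 14.2]
ee_rot: [0.726, 0.688, -0.0, -0.0]
ft_force: [1.2, -0.6, 0.1]
grip_width: 68.3
grip_force: 0.0
time_s: 31.3
ee_pos: [642.1, 90.9, 309.9]
ee_rot: [0.725, 0.688, 0.005, 0.005]
now-> (555, 150, 3.1416) 300 [54.5, -90.2, 8.6] [0.012, 0.012, -1.624]
([-95.0, 25.0, 0.0], [0.0, 0.0, 0.0])
```

```bash
python3 -m jog '[[[54.5,-90,9],[0,0,-0.812],1],[[54.5,-90,9],[0,0,-0.812],1],[[54.5,-90,9],[0,0,-0.812],1],[[54.5,-90,9],[0,0,-0.812],1],[[54.5,-90,9],[0,0,-0.812],1],[[54.5,-90,9],[0,0,-0.812],1],[[54.5,-90,9],[0,0,-0.812],1],[[54.5,-90,9],[0,0,-0.812],1],[[54.5,-90,9],[0,0,-0.812],1]]' |head -3;python3 -m jog '[[[0,0,0],[0,0,-0.812],1],[[0,0,0],[0,0,-0.812],1],[[0,0,0],[0,0,-0.812],1],[[0,0,0],[0,0,-0.812],1],[[0,0,0],[0,0,-0.812],1],[[0,0,0],[0,0,-0.812],1],[[0,0,0],[0,0,-0.812],1],[[0,0,0],[0,0,-0.812],1],[[0,0,0],[0,0,-0.812],1]]' |head -3
python3 - <<'E'
from h import *
import pickle
c=cam('wrist'); pickle.dump(c,open('w3.pkl','wb')); save(c,'pics/w3.png')
from fit import tapes
tapes(c,350,720,0,400,35)
E
python3 -m jog '[[[-100,25,0],[0,0,0],1],[[-100,25,0],[0,0,0],1],[[-100,25,0],[0,0,0],1],[[-100,25,0],[0,0,0],1],[[-100,25,0],[0,0,0],1]]' |head -3
python3 - <<'E'
from h import *
import pickle
c=cam('wrist'); pickle.dump(c,open('w4.pkl','wb')); save(c,'pics/w4.png')
from plan import B
o=obs(); print(o['ee_pos'])
E
```

```text
time_s: 32.05
ee_pos: [551.5, 150.1, 290.1]
ee_rot: [0.396, 0.918, -0.0, -0.0]
time_s: 32.8
ee_pos: [551.6, 150.0, 290.2]
ee_rot: [0.002, 1.0, -0.0, -0.0]
tape x 638.5 y 92.9 L 82 W 15 yaw 1.515
tape x 547.9 y 227.0 L 48 W 15 yaw 1.586
tape x 547.1 y 299.8 L 51 W 15 yaw 1.584
tape x 544.5 y 94.1 L 82 W 15 yaw 1.517
tape x 450.8 y 297.5 L 54 W 14 yaw 1.571
tape x 449.7 y 102.0 L 82 W 15 yaw 1.512
time_s: 33.27
ee_pos: [651.9, 175.1, 289.2]
ee_rot: [0.001, 1.0, -0.0, -0.001]
[651.23633151 175.01834293 289.61937572]
```

View pics/w4.png

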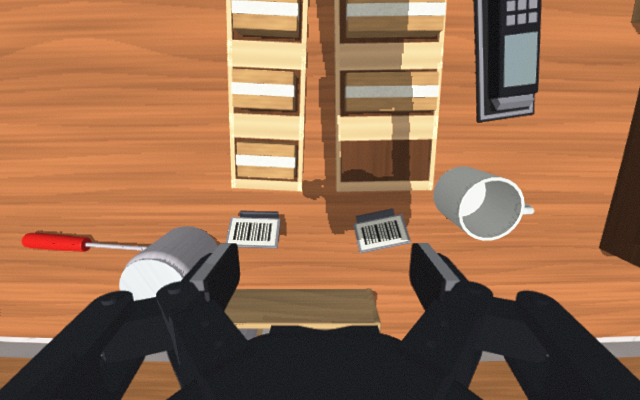

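The wrist view shows all five cartons seated in their pockets, with long place 3 empty. The short label quad is at about (229..281,217..248) and the long one at (356..410,210..252).

```bash
cat > lab.py <<'E'
from h import *
import pickle
from scipy.optimize import least_squares
def model(p):
    x,y,z,t=p; n=np.array([-np.cos(t),-np.sin(t),1])/2**.5; ya=np.array([np.sin(t),-np.cos(t),0]); ya=-ya
    up=np.cross(n,ya) ; up=up if up[2]>0 else -up
    C=np.array([x,y,z]); return np.array([C+a*33*ya+b*20*up for a,b in((1,1),(1,-1),(-1,-1),(-1,1))]),n
def quad(c,p0):
    pr=proj(c,model(p0)[0]); lo=(pr.min(0)-14).astype(int); hi=(pr.max(0)+15).astype(int); lo=np.maximum(lo,0)
    im=cv2.resize(c['image'][lo[1]:hi[1],lo[0]:hi[0]],None,fx=6,fy=6,interpolation=cv2.INTER_CUBIC); hsv=cv2.cvtColor(im,cv2.COLOR_RGB2HSV)
    m=((hsv[:,:,1]<40)&(hsv[:,:,2]>165)).astype(np.uint8); m=cv2.morphologyEx(m,cv2.MORPH_CLOSE,np.ones((25,25)))
    ks=cv2.findContours(m,cv2.RETR_EXTERNAL,cv2.CHAIN_APPROX_NONE)[0]; k=cv2.convexHull(max(ks,key=cv2.contourArea))
    q=cv2.approxPolyN(k,4,epsilon_percentage=-1).reshape(-1,2) if hasattr(cv2,'approxPolyN') else cv2.boxPoints(cv2.minAreaRect(k))
    q=(q+.5)/6-.5+lo
    i=[np.argmin(np.linalg.norm((q-q.mean(0))-(a-pr.mean(0)),axis=1)) for a in pr]
    return q[i]
def fitlab(cs,p0):
    Q=[quad(c,p0) for c in cs]
    for c,q in zip(cs,Q): print('quad',q.round().tolist())
    r=least_squares(lambda p:np.concatenate([(proj(c,model(p)[0])-q).ravel() for c,q in zip(cs,Q)]+[[(p[2]-48)/5]]),p0,loss='soft_l1')
    print('fit',r.x.round(3),'res',np.abs(r.fun).reshape(-1)[:-1].reshape(len(cs),-1).max(1).round(1)); return r.x
if __name__=='__main__':
    w3,w4=[pickle.load(open(f,'rb')) for f in('w3.pkl','w4.pkl')]
    for p in([752,264,48,.2],[752,88,48,-.05]):
        fitlab([w4],p); fitlab([w3],p); fitlab([w3,w4],p)
E
python3 lab.py
```

```text
quad [[410.0, 243.0], [398.0, 216.0], [357.0, 225.0], [360.0, 252.0]]
fit [7.40689e+02 2.55971e+02 5.04480e+01 1.94000e-01] res [1.9]
quad [[420.0, 303.0], [408.0, 274.0], [369.0, 282.0], [375.0, 312.0]]
fit [7.38294e+02 2.54326e+02 5.10270e+01 2.44000e-01] res [2.2]
quad [[420.0, 303.0], [408.0, 274.0], [369.0, 282.0], [375.0, 312.0]]
quad [[410.0, 243.0], [398.0, 216.0], [357.0, 225.0], [360.0, 252.0]]
fit [7.40584e+02 2.55321e+02 4.93370e+01 2.12000e-01] res [2.6 2.5]
quad [[276.0, 247.0], [278.0, 219.0], [231.0, 217.0], [224.0, 246.0]]
fit [ 7.31361e+02  7.64010e+01  6.53080e+01 -4.20000e-02] res [1.8]
quad [[295.0, 306.0], [297.0, 278.0], [251.0, 277.0], [250.0, 308.0]]
fit [7.32623e+02 7.30950e+01 5.58700e+01 2.00000e-03] res [2.]
quad [[295.0, 306.0], [297.0, 278.0], [251.0, 277.0], [250.0, 308.0]]
quad [[276.0, 247.0], [278.0, 219.0], [231.0, 217.0], [224.0, 246.0]]
fit [ 7.34605e+02  7.33060e+01  5.43610e+01 -2.30000e-02] res [2.7 2.6]
```

```bash
python3 - <<'E'
from lab import *
out=[]
for f in('w4.pkl','w3.pkl'):
    c=pickle.load(open(f,'rb')); row=[]
    for p in([740.6,255.3,49.3,.212],[734.6,73.3,54.4,-.023]):
        u,v=proj(c,[p[:3]])[0].astype(int); im=c['image'][v-27:v+27,u-38:u+38]
        im=cv2.resize(im,None,fx=5,fy=5,interpolation=cv2.INTER_NEAREST)
        print(f,'crop origin',u-38,v-27); row.append(im)
    out.append(np.hstack(row))
cv2.imwrite('pics/lab.png',np.vstack(out)[:,:,::-1])
E
```

```text
w4.pkl crop origin 342 206
w4.pkl crop origin 214 203
w3.pkl crop origin 355 266
w3.pkl crop origin 235 265
```

View pics/lab.png

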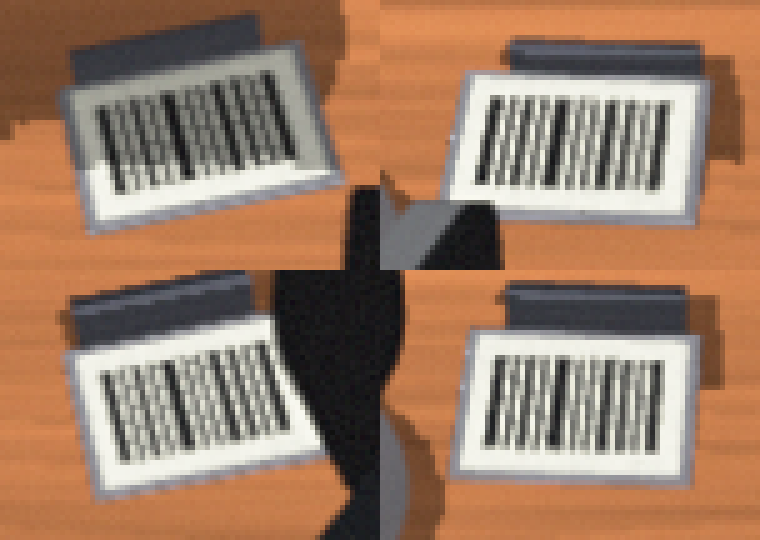

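```bash
python3 - <<'E'
from lab import *
w3,w4=[pickle.load(open(f,'rb')) for f in('w3.pkl','w4.pkl')]
n=np.nan
D={'long':([(w4,[(408.6,242.4),(400.4,215),(355.2,224.4),(361,250)]),(w3,[(n,n),(n,n),(369.6,282.4),(375,310)])],[745,260,48,.2]),
'short':([(w4,[(276.6,246),(279,219.4),(231.4,217.8),(n,n)]),(w3,[(296,307.4),(298,279),(253.4,277.4),(250,305.6)])],[745,80,48,-.05])}
for k,(L,p0) in D.items():
  for w in(5,50):
    def f(p): return np.nan_to_num(np.concatenate([(proj(c,model(p)[0])-np.array(q)+.4).ravel() for c,q in L]+[[(p[2]-48)/w]]))
    r=least_squares(f,p0); print(k,w,r.x.round(3),np.abs(r.fun).max().round(2))
E
```

```text
long 5 [7.38812e+02 2.55497e+02 4.95470e+01 1.84000e-01] 0.99
long 50 [7.38271e+02 2.55264e+02 5.07040e+01 1.82000e-01] 1.06
short 5 [ 7.34749e+02  7.39340e+01  5.30560e+01 -4.20000e-02] 1.69
short 50 [ 7.33492e+02  7.44490e+01  5.54500e+01 -4.30000e-02] 1.66
```

```bash
python3 - <<'E'
from h import *
import pickle
c=pickle.load(open('w3.pkl','rb')); c1=pickle.load(open('w1.pkl','rb'))
L=[ortho(k,z,370,610,360,495,.5) for k,z in((c,5),(c1,5),(c1,35))]
L=[cv2.resize(l,(266,480)) for l in L]
cv2.imwrite('pics/sc.png',np.hstack(L)[:,:,::-1]); print(L[0].shape)
E
```

```text
(480, 266, 3)
```

View pics/sc.png

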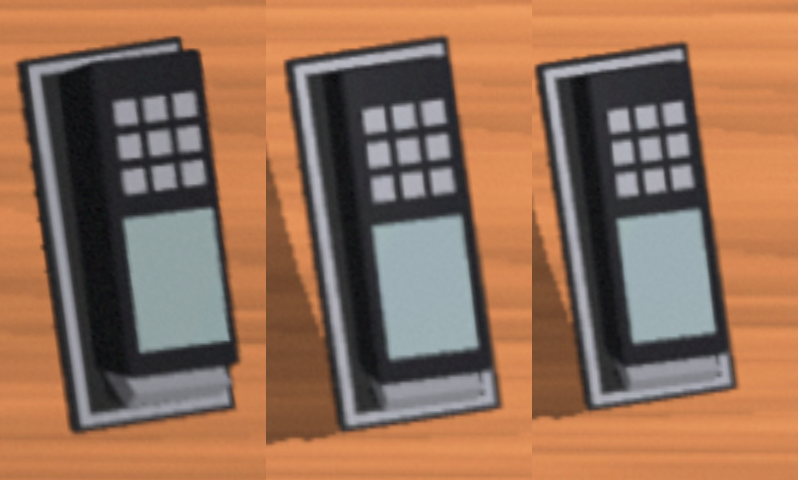

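The scanner sits centred on its mat, with the mat at about (487,425) and yaw 0.15. Next I pick it up.

```bash
python3 - <<'E'
from plan import *
now((487,425,np.pi+.15),110)
E
```

```text
now-> (487, 425, 3.291592653589793) 110 [164.3, 249.8, 179.8] [-0.0, -0.002, -0.151]
```

```bash
python3 -m jog '[[[164.5,250,140],[0,0,-0.151],1],[[164.5,250,140],[0,0,-0.151],1],[[164.5,250,140],[0,0,-0.151],1],[[164.5,250,140],[0,0,-0.151],1],[[164.5,250,140],[0,0,-0.151],1],[[164.5,250,140],[0,0,-0.151],1],[[164.5,250,140],[0,0,-0.151],1],[[164.5,250,180],[0,0,-0.151],1],[[164.5,250,180],[0,0,-0.151],1],[[164.5,250,180],[0,0,-0.151],1]]' |head -3; python3 -m jog '[[[0,0,0],[0,0,0],1],[[0,0,0],[0,0,0],1],[[0,0,0],[0,0,0],1]]'|head -3
python3 - <<'E'
from plan import *
now((487,425,np.pi+.15),11)
E
```

```text
time_s: 34.15
ee_pos: [480.8, 425.1, 105.3]
ee_rot: [-0.077, 0.997, -0.002, -0.004]
time_s: 34.4
ee_pos: [489.2, 424.7, 113.1]
ee_rot: [-0.075, 0.997, 0.001, 0.002]
now-> (487, 425, 3.291592653589793) 11 [2.5, 0.5, 102.1] [0.001, 0.004, -0.001]
```

```bash
python3 -m jog '[[[1,0,35],[0,0,0],1],[[1,0,70],[0,0,0],1],[[1,0,101],[0,0,0],1],[[1,0,101],[0,0,0],1],[[1,0,101],[0,0,0],-1],[[1,0,101],[0,0,0],-1],[[1,0,101],[0,0,0],-1],[[1,0,101],[0,0,0],-1],[[1,0,101],[0,0,0],-1],[[1,0,101],[0,0,0],-1]]' 80;python3 -m jog '[[[0,0,0],[0,0,0],-1],[[0,0,0],[0,0,0],-1],[[0,0,0],[0,0,0],-1]]'; python3 - <<'E'
from plan import *
print(obs()['ee_pos'])
E
python3 -m jog '[[[0,0,-30],[0,0,0],-1],[[0,0,-60],[0,0,0],-1],[[0,0,-100],[0,0,0],-1],[[0,0,-135],[0,0,0],-1],[[0,0,-135],[0,0,0],-1],[[0,0,-135],[0,0,0],-1],[[0,0,-135],[0,0,0],-1],[[0,0,-135],[0,0,0],-1]]'
python3 - <<'E'
from plan import *
from h import *
c=cam('side'); im=c['image']; u,v=proj(c,[[500,430,120]])[0].astype(int); print(u,v)
a=cv2.resize(im[v-50:v+50,u-70:u+70],None,fx=5,fy=5,interpolation=cv2.INTER_CUBIC)
cv2.imwrite('pics/held.png',a[:,:,::-1])
E
```

```text
time_s: 35.23
ee_pos: [489.0, 426.2, 13.6]
ee_rot: [-0.075, 0.997, 0.001, 0.003]
ft_force: [0.3, -0.9, 6.9]
grip_width: 52.1
grip_force: 87.1
time_s: 35.48
ee_pos: [488.9, 426.2, 13.6]
ee_rot: [-0.076, 0.997, 0.001, 0.003]
ft_force: [1.0, -1.3, 7.6]
grip_width: 52.1
grip_force: 87.1
[488.93704996 426.24236381  13.56225517]
time_s: 36.15
ee_pos: [484.8, 424.1, 142.7]
ee_rot: [-0.076, 0.997, -0.001, -0.001]
ft_force: [-1.0, 0.3, -4.2]
grip_width: 52.1
grip_force: 85.9
286 125
```

View pics/held.png

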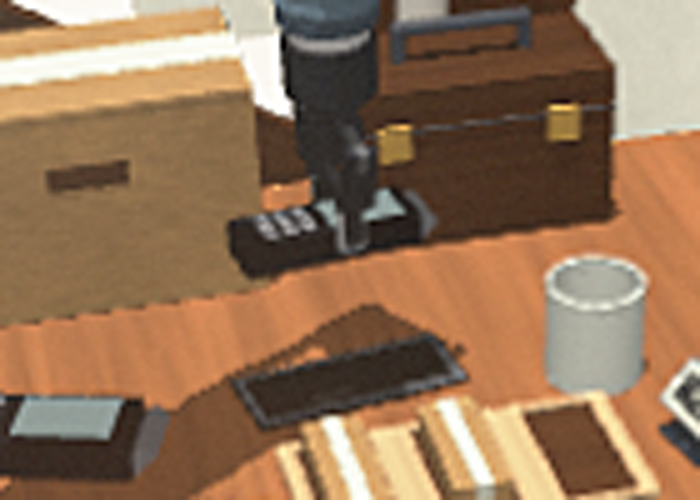

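```bash
python3 - <<'E'
from plan import *
a=(597.3,229.2,np.pi+.183); b=(591,80.1,np.pi-.042)
now(a,145); print(leg(P(a,145),P(a,110))); print(leg(P(a,110),P(b,112)))
E
```

```text
now-> (597.3, 229.2, 3.324592653589793) 145 [-81.9, -209.6, -2.7] [-0.001, -0.004, -0.032]
([0.0, 0.0, 35.0], [0.0, 0.0, 0.0])
([33.3, -145.5, -2.0], [0.0, 0.0, 0.225])
```

```bash
python3 -m jog '[[[-25,-65,0],[0,0,-0.01],-1],[[-50,-125,0],[0,0,-0.02],-1],[[-75,-190,0],[0,0,-0.033],-1],[[-82,-210,0],[0,0,-0.033],-1],[[-82,-210,0],[0,0,-0.033],-1],[[-82,-210,15],[0,0,-0.033],-1],[[-82,-210,33],[0,0,-0.033],-1],[[-82,-210,33],[0,0,-0.033],-1],[[-82,-210,33],[0,0,-0.033],-1],[[-82,-210,33],[0,0,-0.033],-1]]'; python3 -m jog '[[[0,0,0],[0,0,0],-1],[[0,0,0],[0,0,0],-1],[[0,0,0],[0,0,0],-1],[[0,0,0],[0,0,0],-1]]'|head -3
cat > chk.py <<'E'
from plan import *
import sys
lab={'long':(738.5,255.4,50,.183),'short':(734.5,74,52,-.042)}[sys.argv[1]]
T=pose(obs()); print('TCP',T[:3,3].round(1))
# scanner frame: x=-tool x, y=tool y, z=-tool z, bottom 8 mm beyond the TCP
S=np.eye(4); S[:3,:3]=T[:3,:3]@np.diag([-1,1,-1]); S[:3,3]=T[:3,3]+T[:3,:3]@[0,0,8]
b=S[:3,:3]@(np.array([1,0,-1])/2**.5); w=S[:3,:3]@[80,0,12]+S[:3,3]
d=np.array(lab[:3])-w; t=lab[3]; n=np.array([-np.cos(t),-np.sin(t),1])/2**.5
print('ahead',(d@b).round(1),'off vec world',(d-(d@b)*b).round(1),'angle',np.arccos(-b@n).round(3))
for k in('scene','side'):
    c=cam(k); u,v=proj(c,[(w+np.array(lab[:3]))/2])[0].astype(int)
    a=cv2.resize(c['image'][v-40:v+40,u-55:u+55],None,fx=5,fy=5,interpolation=cv2.INTER_CUBIC)
    for p,col in((w,(255,0,0)),(lab[:3],(0,255,0))):
        q=(proj(c,[p])[0]-[u-55,v-40])*5; cv2.circle(a,tuple(int(i) for i in q),4,col,-1)
    cv2.imwrite(f'pics/{sys.argv[1]}_{k}.png',a[:,:,::-1])
E
python3 chk.py long
```

```text
time_s: 37.03
ee_pos: [598.1, 230.2, 110.9]
ee_rot: [-0.092, 0.996, 0.0, -0.001]
ft_force: [-0.7, 0.6, -3.5]
grip_width: 52.6
grip_force: 85.9
time_s: 37.37
ee_pos: [598.9, 230.3, 112.1]
ee_rot: [-0.092, 0.996, 0.0, 0.001]
TCP [598.9 230.3 112.1]
ahead 90.5 off vec world [-2.  -1.4 -2.3] angle 0.002
```

View pics/long_side.png

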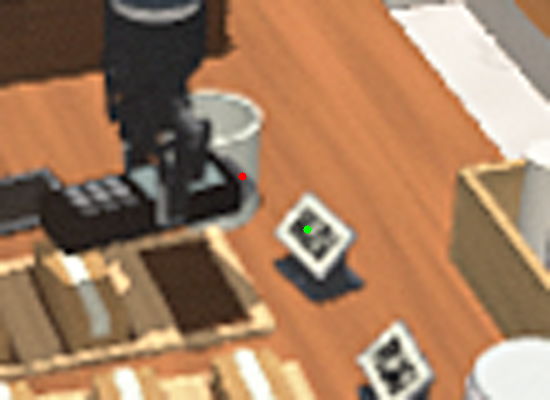

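View pics/long_scene.png

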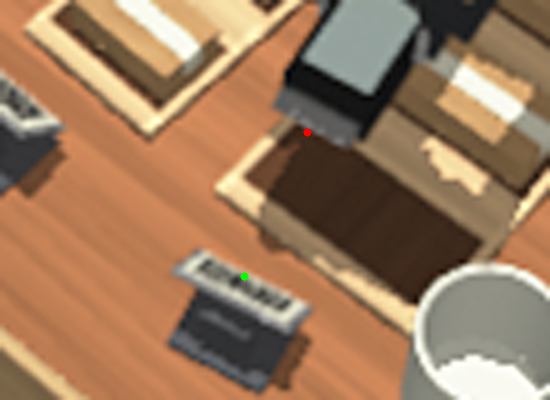

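The window and label centre both project onto the right spots, offset by the same 1–2 px in each camera, so the aim is good. I hold here.

```bash
for i in 1 2 3; do python3 -m jog '[[[0,0,0],[0,0,0],-1],[[0,0,0],[0,0,0],-1],[[0,0,0],[0,0,0],-1],[[0,0,0],[0,0,0],-1],[[0,0,0],[0,0,0],-1],[[0,0,0],[0,0,0],-1],[[0,0,0],[0,0,0],-1],[[0,0,0],[0,0,0],-1],[[0,0,0],[0,0,0],-1],[[0,0,0],[0,0,0],-1]]' |head -2; done
python3 -m jog '[[[10,-40,-20],[0,0,0.05],-1],[[20,-80,-20],[0,0,0.15],-1],[[33,-120,-20],[0,0,0.225],-1],[[33,-145,-10],[0,0,0.225],-1],[[33,-145,-1],[0,0,0.225],-1],[[33,-145,-1],[0,0,0.225],-1],[[33,-145,-1],[0,0,0.225],-1],[[33,-145,-1],[0,0,0.225],-1],[[33,-145,-1],[0,0,0.225],-1],[[33,-145,-1],[0,0,0.225],-1]]'|head -3
python3 chk.py short
```

```text
time_s: 38.3
ee_pos: [598.8, 229.6, 111.4]
time_s: 39.13
ee_pos: [598.8, 229.6, 111.4]
time_s: 39.97
ee_pos: [598.8, 229.6, 111.4]
time_s: 40.8
ee_pos: [593.2, 82.2, 112.9]
ee_rot: [0.02, 1.0, 0.0, 0.0]
TCP [593.2  82.2 112.9]
ahead 89.4 off vec world [-1.9 -2.6 -1.8] angle 0.002
```

View pics/short_side.png

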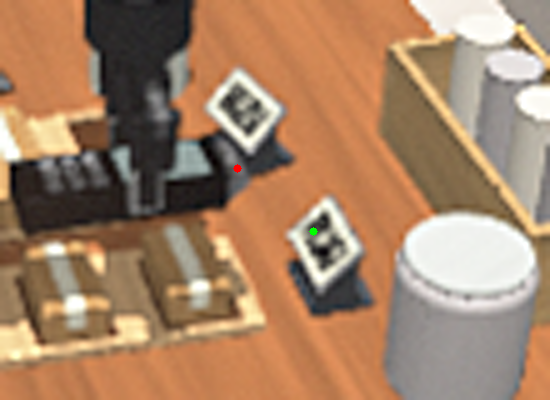

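```bash
for i in 1 2 3; do python3 -m jog '[[[0,0,0],[0,0,0],-1],[[0,0,0],[0,0,0],-1],[[0,0,0],[0,0,0],-1],[[0,0,0],[0,0,0],-1],[[0,0,0],[0,0,0],-1],[[0,0,0],[0,0,0],-1],[[0,0,0],[0,0,0],-1],[[0,0,0],[0,0,0],-1],[[0,0,0],[0,0,0],-1],[[0,0,0],[0,0,0],-1]]' |head -2; done
python3 - <<'E'
from h import *
from lab import model,least_squares
# re-check label fits with the fixed cameras: white label centroid
L={'long':(738.5,255.4,50,.183),'short':(734.5,74,52,-.042)}
for k in('scene','side'):
    c=cam(k); hsv=cv2.cvtColor(c['image'],cv2.COLOR_RGB2HSV)
    for n,p in L.items():
        pr=proj(c,model(p)[0]); u,v=proj(c,[p[:3]])[0]
        im=c['image'][int(v)-14:int(v)+15,int(u)-18:int(u)+19]; h=cv2.cvtColor(im,cv2.COLOR_RGB2HSV)
        m=((h[:,:,1]<45)&(h[:,:,2]>150)).astype(np.uint8); m=cv2.morphologyEx(m,cv2.MORPH_CLOSE,np.ones((5,5)))
        nn,lb,st,ce=cv2.connectedComponentsWithStats(m); i=min(range(1,nn),key=lambda j:np.hypot(*(ce[j]-[18,14]))-st[j,4]/50)
        print(k,n,'area',st[i,4],cv2.contourArea(pr.astype(np.float32)),'shift px',(ce[i]+[int(u)-18,int(v)-14]-[u,v]).round(1))
    a=proj(c,[[740,150,50]])[0]; print([ (proj(c,[[740,150,50]+d*10])[0]-a).round(1).tolist() for d in np.eye(3)])
E
```

```text
time_s: 41.73
ee_pos: [592.9, 81.0, 112.4]
time_s: 42.57
ee_pos: [592.9, 81.0, 112.4]
time_s: 43.4
ee_pos: [592.9, 81.1, 112.4]
scene long area 130 121.26348930271342 shift px [-0.8  2.2]
scene short area 106 116.64436074532568 shift px [-3.1  2.1]
[[-2.4, 2.3], [2.6, 2.1], [-0.0, -1.8]]
side long area 138 114.34510715398937 shift px [1.  0.6]
side short area 148 121.2647217051126 shift px [1.8 1.7]
[[2.4, -0.4], [-0.9, -1.4], [0.2, -2.1]]
```

Fixed-camera residuals suggest the short label lies a few mm further to −y. I shift 4 mm and hold again for margin, then carry the scanner back.

```bash
python3 -m jog '[[[0,-4,2],[0,0,0],-1],[[0,-4,2],[0,0,0],-1],[[0,-4,2],[0,0,0],-1],[[0,-4,2],[0,0,0],-1],[[0,-4,2],[0,0,0],-1],[[0,-4,2],[0,0,0],-1],[[0,-4,2],[0,0,0],-1],[[0,-4,2],[0,0,0],-1],[[0,-4,2],[0,0,0],-1],[[0,-4,2],[0,0,0],-1]]' |head -2;for i in 1 2; do python3 -m jog '[[[0,0,0],[0,0,0],-1],[[0,0,0],[0,0,0],-1],[[0,0,0],[0,0,0],-1],[[0,0,0],[0,0,0],-1],[[0,0,0],[0,0,0],-1],[[0,0,0],[0,0,0],-1],[[0,0,0],[0,0,0],-1],[[0,0,0],[0,0,0],-1],[[0,0,0],[0,0,0],-1],[[0,0,0],[0,0,0],-1]]' |head -2; done
python3 - <<'E'
from plan import *
now((487.5,425.5,np.pi+.15),150)
E
```

```text
time_s: 44.33
ee_pos: [592.7, 77.1, 110.4]
time_s: 45.17
ee_pos: [592.7, 77.0, 110.4]
time_s: 46.0
ee_pos: [592.7, 77.1, 110.4]
now-> (487.5, 425.5, 3.291592653589793) 150 [119.3, 343.9, -39.6] [0.0, -0.0, -0.191]
```

```bash
python3 -m jog '[[[5,10,-40],[0,0,0],-1],[[119,344,-40],[0,0,-0.191],-1],[[119,344,-40],[0,0,-0.191],-1],[[119,344,-40],[0,0,-0.191],-1],[[119,344,-40],[0,0,-0.191],-1],[[119,344,-40],[0,0,-0.191],-1],[[119,344,-40],[0,0,-0.191],-1],[[119,344,-40],[0,0,-0.191],-1],[[119,344,-40],[0,0,-0.191],-1],[[119,344,-40],[0,0,-0.191],-1]]' |head -3
python3 - <<'E'
from plan import *
now((487.5,425.5,np.pi+.15),60)
E
```

```text
time_s: 46.83
ee_pos: [485.5, 430.2, 150.5]
ee_rot: [-0.077, 0.997, 0.001, -0.0]
now-> (487.5, 425.5, 3.291592653589793) 60 [-1.3, -5.1, 90.5] [0.002, 0.0, 0.003]
```

```bash
python3 -m jog '[[[0,0,0],[0,0,0],-1],[[-1,-1,40],[0,0,0.003],-1],[[-1,-1,80],[0,0,0.003],-1],[[-1,-1,110],[0,0,0.003],-1],[[-1,-1,110],[0,0,0.003],-1],[[-1,-1,110],[0,0,0.003],-1],[[-1,-1,110],[0,0,0.003],-1],[[-1,-1,110],[0,0,0.003],-1]]' |head -4
python3 - <<'E'
from plan import *
now((487.5,425.5,np.pi+.15),13.5)
E
```

```text
time_s: 47.5
ee_pos: [491.4, 425.8, 43.8]
ee_rot: [-0.073, 0.997, 0.001, 0.003]
ft_force: [-0.0, -1.0, -3.3]
now-> (487.5, 425.5, 3.291592653589793) 13.5 [4.1, 0.3, 30.2] [0.002, 0.005, -0.003]
```

```bash
python3 -m jog '[[[2,0,15],[0,0,0],-1],[[2,0,24],[0,0,0],-1],[[2,0,28],[0,0,0],-1],[[2,0,28],[0,0,0],-1],[[2,0,28],[0,0,0],-1]]'
python3 - <<'E'
from plan import *
now((487.5,425.5,np.pi+.15),13.5)
E
```

```text
time_s: 47.92
ee_pos: [487.8, 424.9, 13.6]
ee_rot: [-0.074, 0.997, 0.0, 0.001]
ft_force: [-1.1, -0.8, -0.1]
grip_width: 52.0
grip_force: 86.9
now-> (487.5, 425.5, 3.291592653589793) 13.5 [0.2, 0.7, 0.1] [0.001, 0.002, -0.003]
```

```bash
python3 -m jog '[[[0,0,0.5],[0,0,0],-1],[[0,0,0.5],[0,0,0],1],[[0,0,0.5],[0,0,0],1],[[0,0,0.5],[0,0,0],1],[[0,0,0.5],[0,0,0],1],[[0,0,0.5],[0,0,0],1],[[0,0,0.5],[0,0,0],1]]'; python3 -m jog '[[[0,0,-30],[0,0,0],1],[[0,0,-70],[0,0,0],1],[[0,0,-110],[0,0,0],1],[[0,0,-150],[0,0,0],1],[[0,0,-190],[0,0,0],1],[[0,0,-230],[0,0,0],1],[[0,0,-275],[0,0,0],1],[[0,0,-275],[0,0,0],1]]' | head -3
python3 - <<'E'
from plan import *
now((500,250,np.pi),295)
E
```

```text
time_s: 48.5
ee_pos: [487.0, 424.5, 11.8]
ee_rot: [-0.074, 0.997, -0.0, -0.0]
ft_force: [-0.0, 0.4, 0.4]
grip_width: 85.5
grip_force: 0.0
time_s: 49.17
ee_pos: [490.1, 426.5, 297.5]
ee_rot: [-0.074, 0.997, 0.003, 0.007]
now-> (500, 250, 3.141592653589793) 295 [16.1, -176.0, 1.2] [0.007, 0.014, 0.147]
```

```bash
python3 -m jog '[[[16,-176,5],[0,0,0.147],1],[[16,-176,5],[0,0,0.147],1],[[16,-176,5],[0,0,0.147],1],[[16,-176,5],[0,0,0.147],1],[[16,-176,5],[0,0,0.147],1],[[16,-176,5],[0,0,0.147],1],[[16,-176,5],[0,0,0.147],1],[[16,-176,5],[0,0,0.147],1]]' | head -3
python3 - <<'E'
from h import *
from fit import tapes
c=cam('wrist'); save(c,'pics/w5.png'); tapes(c,350,720,0,400,35)
E
```

```text
time_s: 49.83
ee_pos: [497.0, 249.1, 282.0]
ee_rot: [-0.0, 1.0, 0.0, 0.0]
tape x 705.2 y 377.3 L 39 W 16 yaw 2.042
tape x 548.0 y 223.9 L 41 W 15 yaw 1.587
tape x 544.4 y 94.3 L 82 W 15 yaw 1.516
tape x 451.0 y 285.6 L 79 W 15 yaw 1.589
tape x 449.6 y 101.7 L 82 W 15 yaw 1.517
```

View pics/w5.png

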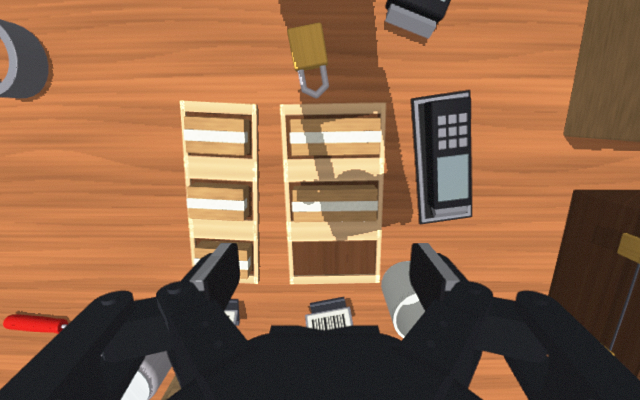

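The wrist view shows the scanner back on its mat at about (443,157) and the cartons in place. The third short carton is partly hidden by a finger, so I check it from a shifted pose.

```bash
python3 -m jog '[[[-90,-100,-10],[0,0,0],1],[[-90,-100,-10],[0,0,0],1],[[-90,-100,-10],[0,0,0],1],[[-90,-100,-10],[0,0,0],1],[[-90,-100,-10],[0,0,0],1],[[-90,-100,-10],[0,0,0],1],[[-90,-100,-10],[0,0,0],1],[[-90,-100,-10],[0,0,0],1]]' | head -3
python3 - <<'E'
from h import *
from fit import tapes
c=cam('wrist'); tapes(c,400,720,0,400,35)
from rig import env
s=cam('scene')
for l in ['long0','short0','scanner','mug','tin','padlock']: print(l,[(np.round(d['rect']).tolist(),round(d['confidence'],2)) for d in env.search_frame(s,l)])
save(s,'pics/s_end.png')
E
```

```text
time_s: 50.55
ee_pos: [586.1, 149.8, 291.7]
ee_rot: [-0.001, 1.0, 0.0, -0.0]
tape x 700.0 y 388.0 L 46 W 18 yaw 2.356
tape x 638.4 y 93.0 L 82 W 15 yaw 1.516
tape x 547.7 y 227.0 L 48 W 14 yaw 1.571
tape x 547.2 y 299.5 L 51 W 14 yaw 1.571
tape x 544.6 y 94.1 L 82 W 15 yaw 1.517
tape x 451.0 y 294.6 L 70 W 14 yaw 1.589
tape x 449.7 y 101.9 L 82 W 15 yaw 1.513
long0 [([380.0, 220.0, 421.0, 255.0], 0.95), ([360.0, 238.0, 403.0, 276.0], 0.89)]
short0 [([346.0, 192.0, 376.0, 220.0], 0.73), ([324.0, 211.0, 351.0, 240.0], 0.68), ([300.0, 233.0, 334.0, 257.0], 0.65)]
scanner [([444.0, 187.0, 505.0, 233.0], 0.9), ([421.0, 247.0, 461.0, 298.0], 0.8), ([300.0, 231.0, 333.0, 256.0], 0.59)]
mug [([368.0, 290.0, 406.0, 334.0], 0.78), ([300.0, 229.0, 332.0, 255.0], 0.43)]
tin [([228.0, 223.0, 266.0, 268.0], 0.97)]
padlock [([185.0, 154.0, 209.0, 174.0], 0.65), ([401.0, 202.0, 423.0, 223.0], 0.56), ([343.0, 194.0, 377.0, 221.0], 0.56)]
```

View pics/s_end.png

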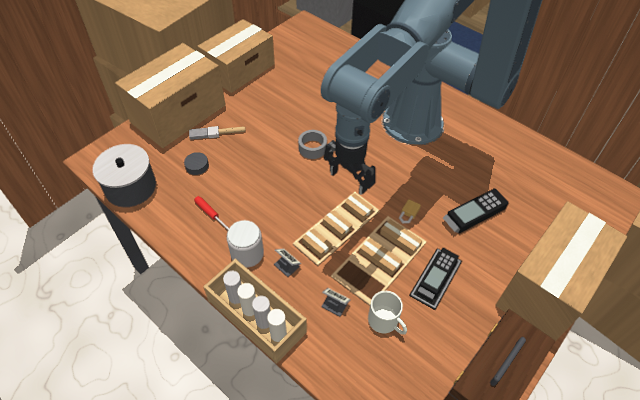

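The scene view shows all five cartons in their pockets at (313..360,205..245) and (380..405,235..258). The scanner is on its mat at (436,278), the bystanders have not moved, and the robot is clear of everything.

```bash
python3 - <<'E'
from rig import env
print(env.sign_off())
E
```

```text
the job is handed in; nothing more can be done
None
```

I handed the job in at about 51 s: all five cartons (two long, three short) are on their places, both labels were scanned, and the scanner is back on its mat; the hand-in gave no verdict on whether it passed.

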